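# Fetch the piston from behind the cans and put the cans back

### The arm

A 6-joint arm with a two-finger parallel gripper is mounted at the origin on the work surface. World frame = base frame: x ahead of the robot, y to its left, z up, the work surface at z = 0. Lengths are in mm, angles in rad, forces in N, time in s.
With the tool pointing down it reaches from about 275 to 725 mm from the base axis. Payload 15.9 kg.
Tool frame: the origin (TCP) lies between the finger pads; the fingertips stand 17 mm ahead of it and the grasp point (between the pads) lies 2 mm behind it; z points along the fingers, y is the line along which they close (so a half turn about z gives the same grasp; the last joint's range is limited). The gripper opens to 85 mm and grips with 20 to 120 N. Pads are 22 mm wide; open, the fingers measure 114 mm over their backs; the gripper's body (76 mm by 85 mm) begins 54 mm behind the grasp point. The pads swing forward as they close: fully open they stand 13 mm farther back than shut.
Start: joints at [-1.296, 0.213, -0.034, 1.323, 0, 1.571], TCP at [135.671, -481.226, 212.006] pointing down, gripper open.
Joint ranges: [-2.98, 2.98], [-0.74, 1.72], [-1.14, 1.35], [-2.1, 2.04], [-1.57, 1.44], [-3.14, 3.14]. Speed limits (rad/s): [1.89, 1.89, 2.39, 2.57, 3.14, 3.14].

### API

Orientations are given as a unit quaternion [w, x, y, z].
In Python, from plant import sense, get_image, calibration, job_done gives the robot as it stands.
- The arm moves only by the shell command python3 -m inch 'ROWS' [FORCE]. ROWS is JSON, a list of rows, each a list of 7 numbers: the shift along the tool's x, y, z in m, then the turn, a rotation vector about the tool's x, y, z in degrees, then the opening, from 0 (shut) to 1 (fully open). A call has exactly 10 rows; each row is the pose to reach, as a shift and turn from the pose commanded when the call began, along the tool's axes at that moment; what a row does not reach only later rows make up. A row lasts 1/12 s, in which the tool goes at most 41.7 mm and 7.16 degrees, less where a joint would pass 70% of its speed; a pose out of reach is approached as far as the arm can. A call with a gripper value outside its range is refused whole. The fingers move at their own pace and stop on an object; FORCE is the grip in N (left out, the last holds). Time passes only in rows, so rows that repeat a pose let the fingers close, or fill a call up. It gives the time, the measured TCP pose, the force, the opening and the grip force at its end, in the units of the state.
- sense(): the state, without advancing time (a new reading comes with each control period).
- get_image(name): name is "scene" or "top"; returns the picture (420x560x3 uint8, blue, green, red); there is no depth.
- calibration(name): a dict with "K" (3x3 intrinsics, pixels), "D" ([k1, k2, p1, p2, k3] as OpenCV has them; the pictures are not rectified), "R" (3x3) and "t" (3): a world point X has camera coordinates R X + t. Camera axes: x right, y down, z forward; pixel columns grow to the right and rows downward; lengths in mm; the calibration is good to about 2 mm. A picture is of the moment at which its call begins. calibration takes no time and is no camera call.
- job_done(): hands the job in; it is judged then, once.
The state is a dict: "time_s": time; "q": joint angles; "joint_vel": joint speeds; "effort": joint torques, N m; "ee_pos": TCP position; "orientation": TCP orientation; "wrist_force": force on the tool from outside, world axes, zero at the start; "wrist_torque": the same for the moment, N m; "grip_width": opening from 0.0 (shut) to 1.0 (fully open); "finger_force": force on a finger pad.
Only numpy, scipy, OpenCV 4.12 (cv2) and the standard library are available. Lean on these libraries where they do the work, as an engineer would, in place of code of your own. Each camera call takes 0.05 s, during which the arm holds its last target. There are 200 camera calls.

### The job

In the grey drip tray an oil bottle, a spray can and a grease tin crowd round an aluminium piston. First clear all three containers onto the black rubber mat; with them standing there, set the piston upright, crown up, in the round recess of the wooden nest; then put each container back in the drip tray on the spot where it stood at the start. Keep the containers upright all the while, and leave the wrench, the gear and the carton where they are.

Things in the scene. Friction and masses are not known exactly. Their poses are not given: they have to be found in the camera images.
- oil_bottle_mid (a point): Oil bottle of grey plastic with a paper band, standing: round body 48 mm in diameter up to 74 mm, then shoulder and a narrow black cap 25 mm in diameter; 106 mm tall in all, about 0.22 kg. The point is on its axis half-way up, 53 mm above its underside; z is its axis, up. One of the three containers standing round the piston; which one stands where changes.
- spray_can_mid (a point): Spray can of bare aluminium, standing: round body 48 mm in diameter up to 80 mm, then a domed top with a small white nozzle 12 mm across; 104 mm tall in all, about 0.2 kg. The point is on its axis half-way up, 52 mm above its underside; z is its axis, up.
- grease_tin_mid (a point): Grease tin, a plain dark-steel cylinder with a flat dark lid, standing: 52 mm in diameter all the way up, 92 mm tall, about 0.3 kg; a gripper with shallow fingers should take it in its upper half. The point is on its axis half-way up, 46 mm above its underside; z is its axis, up.
- piston_mid (a point): Aluminium piston, 56 mm in diameter, 56 mm tall, about 0.3 kg, standing crown up: two dark valve marks on its crown, three ring grooves, a dark pin through its skirt. The point is on its axis half-way up, 28 mm above its underside; z is its axis, up. The containers stand round its robot side, axes about 70 mm from its axis and 85 mm from each neighbour; its far side is free.
- drip_tray: Flat grey-painted steel drip tray, fixed, 180 x 230 mm (x, y) with a 12 mm high rim and 4 mm thick floor and walls. Origin at the centre of its underside on the bench; x and y along its sides, z up; the piston stands about 35 mm from its centre towards +x. Piston and containers stand on its floor, 4 mm above the bench.
- mat: Black rubber mat, fixed, 190 x 190 mm, 3 mm thick, bare at the start: the side area for the three containers, with room for all of them. Origin at the centre of its underside on the bench; x and y along its sides, z up.
- nest: Nest for the piston: a pale wooden plate, fixed, 120 x 120 mm, 6 mm thick, with a round cork-floored recess in its middle 75 mm in diameter and 4 mm deep (its floor is 2 mm above the bench). Origin at the centre of its underside on the bench, under the centre of the recess; z up.
- wrench: Bystander: steel wrench, 160 mm long, lying on the bench between the robot and the work. Origin under its middle, x along it.
- gear: Bystander: dark steel gear with a hub, 82 mm across, 28 mm high, lying flat on the bench at the far left. Origin at the centre of its underside.
- carton: Bystander: small cardboard carton with a paper band, 70 x 110 x 50 mm, on the bench at the far right. Origin at the centre of its underside.

How it is judged:
By the outcome, as a careful person would: the job done as asked, in the order asked, and still so for the second after the job is handed in, with the robot touching nothing.
It also fails if it takes over 144 s, if anything falls off the work surface, if the arm or the gripper's body presses on something with over 40 N, if the wrist force passes 120 N, or if a joint passes its speed limit or range.

## Working session

There is one attempt and no reset: what is moved stays moved. The work goes in short steps, Python scripts to look and compute and a shell command to move; the robot and the scene stay as the last step left them, time stands still between calls to the robot, and variables do not carry over. Pictures are saved under pics/ and viewed, at most 14 in all, crops included, and the job is handed in when it is done.

```bash
mkdir -p pics; ls; python3 - <<'E'
from plant import *
import cv2,numpy as np
for n in("scene","top"):
    cv2.imwrite(f"pics/{n}0.png",get_image(n)); c=calibration(n)
    print(n,np.round(c["K"],1).tolist(),np.round(c["D"],3),(-np.array(c["R"]).T@np.array(c["t"])).round(),np.round(c["R"],2).tolist())
print(sense())
E
```

```text
pics
scene [[479.2, 0.0, 277.4], [0.0, 479.2, 204.1], [0.0, 0.0, 1.0]] [-0.144  0.     0.     0.     0.   ] [1028.  305. 1022.] [[-0.53, 0.85, -0.0], [0.73, 0.45, -0.52], [-0.44, -0.28, -0.86]]
top [[429.3, 0.0, 282.1], [0.0, 429.3, 210.4], [0.0, 0.0, 1.0]] [0.04 0.   0.   0.   0.  ] [ 432.  -16. 1015.] [[0.03, -1.0, -0.01], [-0.99, -0.02, -0.12], [0.12, 0.02, -0.99]]
{'time_s': 0.1, 'q': array([-1.29602087e+00,  2.13312346e-01, -3.49685101e-02,  1.32349993e+00,
        2.84436776e-05,  1.57078881e+00]), 'joint_vel': array([ 1.22995886e-03, -9.89455009e-04,  1.03343682e-03,  5.87850597e-04,
        1.41448453e-03, -6.50470376e-05]), 'effort': array([ 1.34015292e-03, -6.87244964e+01,  4.87806308e+01,  1.20337910e-02,
        4.97444262e-05,  8.05045119e-06]), 'ee_pos': array([ 135.58890054, -480.93656542,  211.57400755]), 'orientation': array([-4.89540738e-04,  9.90576508e-01,  1.36959627e-01, -5.33242850e-05]), 'wrist_force': array([-0.22027529,  0.1817019 , -0.79406441]), 'wrist_torque': array([-0.01767388,  0.05003761, -0.02856022]), 'finger_force': 0.0, 'grip_width': 1.0021134103939238}
```

View pics/scene0.png

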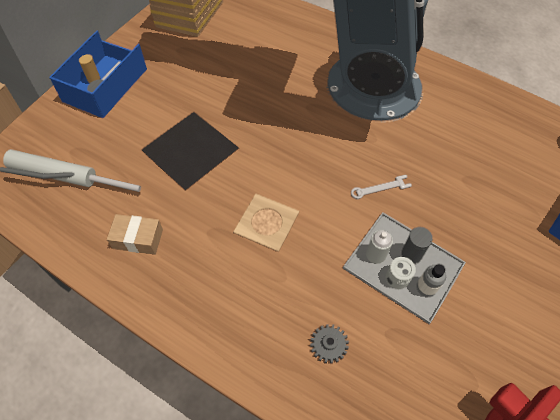

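View pics/top0.png

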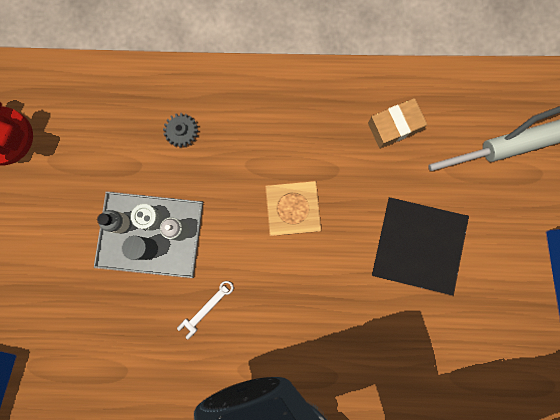

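The scene view has the tray at about (403,267), with the spray can at (380,245), tin (418,243), bottle (433,280) and piston (402,272). In the top view the piston is at (144,216), bottle cap at (107,220), spray can at (170,228), tin lid at (138,247), nest at (292,208) and mat at (421,246). I'll zoom in next.

```bash
cat > h.py <<'E'
from plant import *
import cv2,numpy as np
def ray(n,uv):
    c=calibration(n);R=np.array(c["R"]);t=np.array(c["t"]).ravel()
    p=cv2.undistortPoints(np.array([[uv]],float),np.array(c["K"]),np.array(c["D"],float)).ravel()
    return -R.T@t,R.T@np.array([p[0],p[1],1])
def pl(n,uv,z):
    o,d=ray(n,uv);return o+d*(z-o[2])/d[2]
def proj(n,X):
    c=calibration(n);return cv2.projectPoints(np.array(X,float).reshape(-1,1,3),cv2.Rodrigues(np.array(c["R"]))[0],np.array(c["t"],float),np.array(c["K"]),np.array(c["D"],float))[0].reshape(-1,2)
def crop(src,x,y,w,h,s,out):
    cv2.imwrite(out,cv2.resize(src[y:y+h,x:x+w],None,fx=s,fy=s,interpolation=cv2.INTER_CUBIC))
E
python3 - <<'E'
from h import *
s=cv2.imread("pics/scene0.png");t=cv2.imread("pics/top0.png")
def cr(a,x,y,w,h,k): return cv2.resize(a[y:y+h,x:x+w],(w*k,h*k),interpolation=cv2.INTER_CUBIC)
cv2.imwrite("pics/c0.png",np.hstack([cr(s,340,210,130,115,3),cr(t,85,180,130,115,3)]))
for nm,im,(x,y,w,h),z in(("mat",t,(365,190,110,110),3),):
    m=(im[y:y+h,x:x+w].max(2)<60).astype(np.uint8)
    c=max(cv2.findContours(m,0,2)[0],key=cv2.contourArea);r=cv2.boxPoints(cv2.minAreaRect(c))+[x,y]
    print(nm,[pl("top",p,z).round(1)[:2] for p in r])
hsv=cv2.cvtColor(t,cv2.COLOR_BGR2HSV)
x,y,w,h=255,170,75,75
print("nest px",t[225,275],t[208,292],t[208,250])
E
```

```text
mat [array([ 405.1, -208.5]), array([ 593. , -250.3]), array([ 554.1, -440.2]), array([ 369.3, -394.8])]
nest px [105 170 223] [105 169 235] [ 60 113 179]
```

View pics/c0.png

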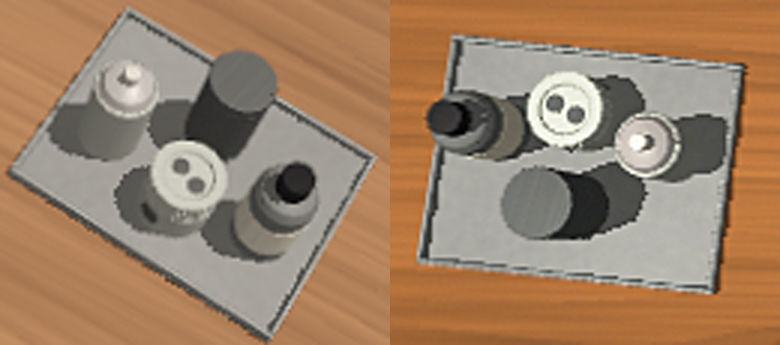

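In the crops (3x), scene view: tin lid (421,238), piston crown (403,268), cap (438.7,271), nozzle (383.7,234). Top view: tin lid (134,247.7), crown (143.3,215.7), cap (103.7,218.7), nozzle (169.3,227.3).

```bash
python3 - <<'E'
from h import *
P={"tin":((421,238),(134,247.7),96),"piston":((403,268),(143.3,215.7),60),"bottle":((438.7,271),(103.7,218.7),110),"can":((383.7,234),(169.3,227.3),108)}
for k,(s,t,z) in P.items(): print(k,pl("scene",s,z)[:2].round(1),pl("top",t,z)[:2].round(1))
for n,o,L in(("scene",(340,210),[(127,10),(374,157),(270,340),(12,172)]),("top",(85-130,180),[(455,37),(745,65),(716,292),(420,262)])):
    c=np.array([pl(n,(u/3+o[0],v/3+o[1]),12)[:2] for u,v in L]);print("tray",n,c.round(),c.mean(0).round(1))
for n,(x,y,w,h) in(("top",(250,165,85,85)),("scene",(220,180,90,80))):
    im=cv2.imread(f"pics/{n}0.png")[y:y+h,x:x+w]; b,g,r=[im[...,i].astype(int) for i in range(3)]
    m=((b>85)&(r>190)).astype(np.uint8);m=cv2.morphologyEx(m,cv2.MORPH_CLOSE,np.ones((5,5)))
    c=max(cv2.findContours(m,0,2)[0],key=cv2.contourArea);q=cv2.boxPoints(cv2.minAreaRect(c))+[x,y]
    a=np.array([pl(n,p,6)[:2] for p in q]);print("nest",n,a.round().tolist(),a.mean(0).round(1))
im=cv2.imread("pics/scene0.png")[105:195,135:245];m=(im.max(2)<60).astype(np.uint8)
c=max(cv2.findContours(m,0,2)[0],key=cv2.contourArea);M=cv2.moments(c);print("mat scene",pl("scene",(M["m10"]/M["m00"]+135,M["m01"]/M["m00"]+105),3))
E
```

```text
tin [462.2 319.5] [456.  313.3]
piston [529.8 315.1] [528.7 310.4]
bottle [522.9 382.6] [515.3 376.3]
can [503.3 245. ] [500.4 237.4]
tray scene [[398. 211.]
 [416. 437.]
 [594. 423.]
 [574. 198.]] [495.7 317.1]
tray top [[587. 417.]
 [570. 187.]
 [393. 201.]
 [411. 430.]] [490.4 308.8]
nest top [[614.0, 44.0], [628.0, -78.0], [508.0, -90.0], [494.0, 29.0]] [561.2 -23.9]
nest scene [[628.0, -73.0], [505.0, -103.0], [493.0, 35.0], [613.0, 57.0]] [559.7 -20.7]
mat scene [ 485.10868865 -315.8849079     3.        ]
```

```bash
python3 -m inch '[[0.035,-0.015,0,0,0,-7,1],[0.075,-0.032,0,0,0,-14,1],[0.113,-0.049,0,0,0,-21,1],[0.151,-0.066,0,0,0,-28,1],[0.189,-0.083,0,0,0,-35,1],[0.227,-0.1,0,0,0,-42,1],[0.265,-0.117,0,0,0,-49,1],[0.303,-0.134,0,0,0,-56,1],[0.341,-0.15,0,0,0,-63,1],[0.37,-0.16,0,0,0,-70,1]]' 60
```

```text
time_s: 0.93
ee_pos: [450.1, -224.3, 211.8]
orientation: [-0.0, 0.73, 0.683, 0.0]
wrist_force: [0.4, -0.6, -0.2]
grip_width: 0.998
finger_force: 0.0
```

```bash
python3 -m inch '[[0.038,0.002,0,0,0,-1,1],[0.076,0.004,0,0,0,-2,1],[0.115,0.006,0,0,0,-3,1],[0.155,0.008,0,0,0,-4,1],[0.195,0.01,0,0,0,-4.25,1],[0.235,0.012,0,0,0,-4.25,1],[0.275,0.014,0,0,0,-4.25,1],[0.31,0.0155,0,0,0,-4.25,1],[0.34,0.017,0,0,0,-4.25,1],[0.36,0.0187,0,0,0,-4.25,1]]'
python3 -m inch '[[0.035,0,0,0,0,0,1],[0.07,0,0,0,0,0,1],[0.095,0,0,0,0,0,1],[0.1,0.008,0,0,0,0,1],[0.1117,0.008,0,0,0,0,1],[0.1117,0.008,0,0,0,0,1],[0.1117,0.008,0,0,0,0,1],[0.1117,0.008,0,0,0,0,1],[0.1117,0.008,0,0,0,0,1],[0.1117,0.008,0,0,0,0,1]]'
python3 - <<'E'
from h import *
s,t=get_image("scene"),get_image("top")
def cr(a,x,y,w,h,k): return cv2.resize(a[y:y+h,x:x+w],(w*k,h*k),interpolation=cv2.INTER_CUBIC)
cv2.imwrite("pics/c1.png",np.hstack([cr(s,340,180,130,145,3),cr(t,95,155,130,145,3)]))
print(sense()["ee_pos"],sense()["orientation"])
E
```

```text
time_s: 1.77
ee_pos: [493.4, 133.6, 211.7]
orientation: [-0.0, 0.706, 0.708, -0.0]
wrist_force: [0.5, 0.2, 0.1]
grip_width: 1.0
finger_force: 0.0
time_s: 2.6
ee_pos: [501.7, 241.8, 212.2]
orientation: [0.0, 0.707, 0.707, 0.0]
wrist_force: [-0.4, 0.5, 0.5]
grip_width: 1.001
finger_force: 0.0
[501.77867066 242.02438629 212.1689113 ] [3.29872855e-05 7.07387029e-01 7.06826415e-01 9.54985313e-05]
```

View pics/c1.png

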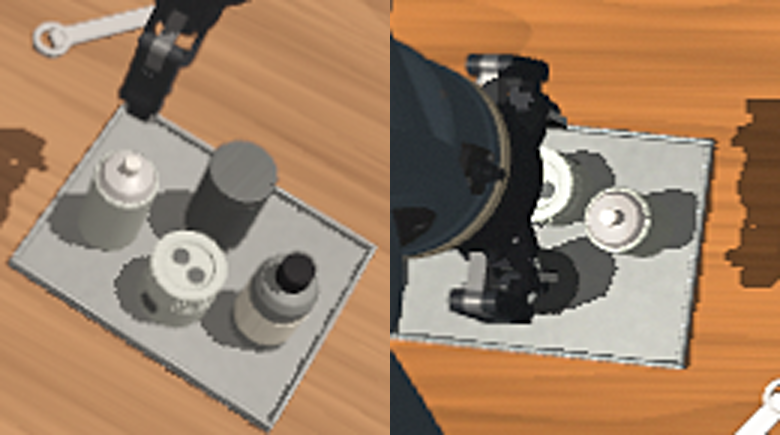

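The gripper is over the tray. In the scene crop the fingertip end is at about (140,112), i.e. pixel (387,217). The top crop shows the fingers at about (520,75) and (480,300).

```bash
python3 - <<'E'
from h import *
for dx in(-57,-42,42,57):
  for dy in (-11,11):
    X=[501.8+dx,242+dy,208]
    a,b=proj("scene",X)[0],proj("top",X)[0]
    print(dx,dy,"scene crop",((a-[340,180])*3).round(),"top crop",((b-[95,155])*3+[390,0]).round())
E
```

```text
-57 -11 scene crop [176.  19.] top crop [574. 293.]
-57 11 scene crop [205.  34.] top crop [538. 292.]
-42 -11 scene crop [167.  35.] top crop [575. 269.]
-42 11 scene crop [196.  50.] top crop [540. 268.]
42 -11 scene crop [114. 128.] top crop [583. 136.]
42 11 scene crop [144. 143.] top crop [549. 135.]
57 -11 scene crop [104. 145.] top crop [585. 113.]
57 11 scene crop [134. 161.] top crop [550. 112.]
```

```bash
python3 -m inch '[[0,0,0.01,0,0,0,1],[0,0,0.03,0,0,0,1],[0,0,0.05,0,0,0,1],[0,0,0.07,0,0,0,1],[0,0,0.078,0,0,0,1],[0,0,0.08,0,0,0,1],[0,0,0.08,0,0,0,1],[0,0,0.08,0,0,0,1],[0,0,0.08,0,0,0,1],[0,0,0.08,0,0,0,1]]'
python3 - <<'E'
from h import *
s=get_image("scene");crop(s,330,180,130,98,6,"pics/s2.png")
p=sense()["ee_pos"]
for dx in(-57,-42,42,57):
  for dy in (-11,11):
    X=[p[0]+dx,p[1]+dy,p[2]-4]
    print(dx,dy,((proj("scene",X)[0]-[330,180])*6).round())
E
```

```text
time_s: 3.53
ee_pos: [502.3, 242.8, 132.9]
orientation: [0.0, 0.707, 0.707, 0.001]
wrist_force: [0.5, 0.5, -1.1]
grip_width: 0.998
finger_force: 0.0
-57 -11 [368. 160.]
-57 11 [422. 187.]
-42 -11 [350. 190.]
-42 11 [405. 218.]
42 -11 [249. 367.]
42 11 [306. 397.]
57 -11 [230. 400.]
57 11 [287. 430.]
```

View pics/s2.png

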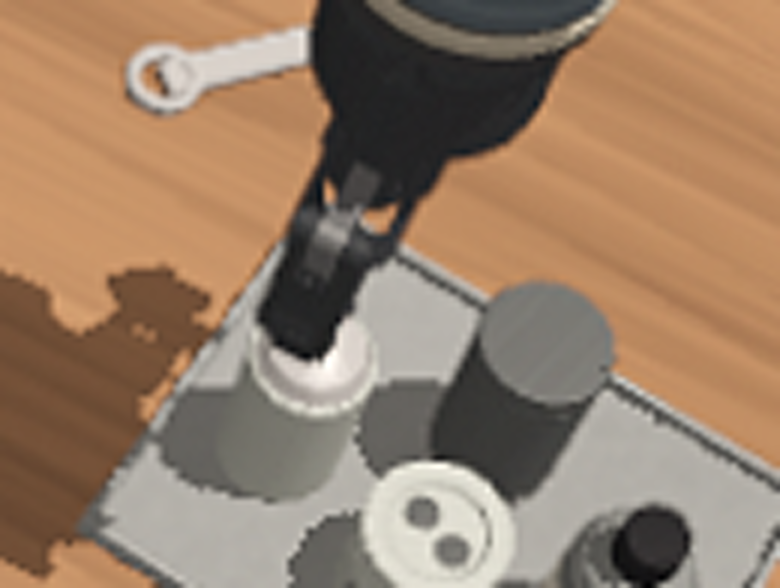

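The visible fingertip ends at about (288,340) in the crop, against a predicted (278,382). That doesn't match, so I'll close the fingers above the can to calibrate where the tips are.

```bash
python3 -m inch '[[0,0,-0.01,0,0,0,1],[0,0,-0.03,0,0,0,0],[0,0,-0.04,0,0,0,0],[0,0,-0.04,0,0,0,0],[0,0,-0.04,0,0,0,0],[0,0,-0.04,0,0,0,0],[0,0,-0.04,0,0,0,0],[0,0,-0.04,0,0,0,0],[0,0,-0.04,0,0,0,0],[0,0,-0.04,0,0,0,0]]'
python3 - <<'E'
from h import *
s,t=get_image("scene"),get_image("top")
def cr(a,x,y,w,h,k): return cv2.resize(a[y:y+h,x:x+w],(w*k,h*k),interpolation=cv2.INTER_CUBIC)
cv2.imwrite("pics/c3.png",np.hstack([cr(s,345,160,80,110,5),cr(t,130,170,80,110,5)]))
p=sense()["ee_pos"];print(p,sense()["grip_width"])
for dx in(-15,15):
  for dy in (-11,11):
   X=[p[0]+dx,p[1]+dy,p[2]-17]
   print(dx,dy,((proj("scene",X)[0]-[345,160])*5).round(),((proj("top",X)[0]-[130,170])*5+[400,0]).round())
E
```

```text
time_s: 4.42
ee_pos: [501.6, 242.4, 171.7]
orientation: [-0.0, 0.707, 0.707, -0.0]
wrist_force: [0.4, 0.2, 0.2]
grip_width: 0.0
finger_force: 0.0
[501.68506214 242.45030881 171.84344588] -0.0011389154374231982
-15 -11 [202. 273.] [577. 312.]
-15 11 [249. 297.] [522. 310.]
15 -11 [171. 327.] [582. 237.]
15 11 [219. 351.] [527. 236.]
```

View pics/c3.png

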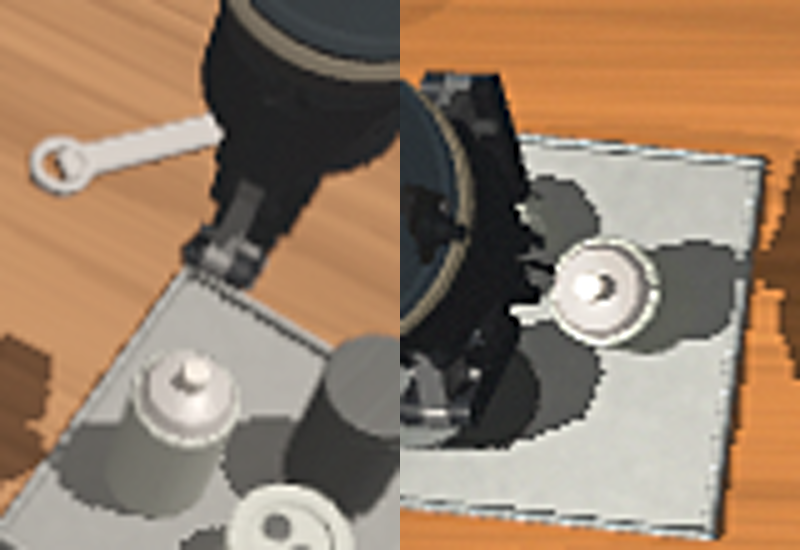

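```bash
python3 - <<'E'
import cv2,numpy as np
a=cv2.imread("pics/c3.png")
b=(255*(a/255.)**0.4).astype(np.uint8)
for p in [(202,273),(249,297),(171,327),(219,351),(577,312),(522,310),(582,237),(527,236)]: cv2.circle(b,p,2,(0,0,255),-1)
b=np.hstack([b[150:400,130:330],b[170:420,480:680]])
cv2.imwrite("pics/c3g.png",cv2.resize(b,None,fx=2,fy=2))
E
```

```text
(no output)
```

View pics/c3g.png

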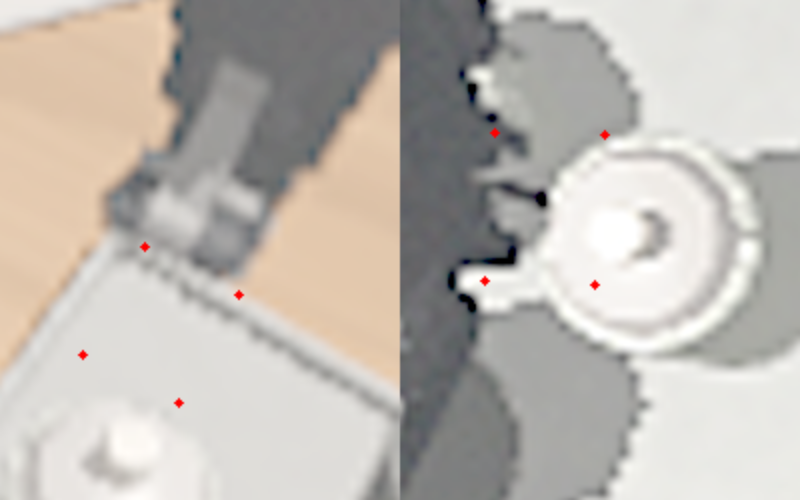

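```bash
python3 - <<'E'
from h import *
for X in([0,0,0],[0,0,40]): print(X,proj("scene",X).round(),proj("top",X).round())
# circle of black base foot in scene: bottom-most; camera offsets vs robot
s=cv2.imread("pics/scene0.png"); crop(s,310,40,130,90,6,"pics/base.png")
# flange ring centre projected for vertical tool at several heights (tcp 501.7,242.4,171.8)
for dz in(0,52,100,140,180): print(dz,((proj("scene",[501.7,242.4,171.8+dz])[0]-[345,160])*5).round(),((proj("top",[501.7,242.4,171.8+dz])[0]-[130,170])*5+[400,0]).round())
E
```

```text
[0, 0, 0] [[374.  85.]] [[276. 461.]]
[0, 0, 40] [[376.  75.]] [[276. 470.]]
0 [218. 292.] [539. 270.]
52 [244. 226.] [497. 257.]
100 [270. 160.] [453. 244.]
140 [293. 101.] [411. 232.]
180 [317.  36.] [364. 218.]
```

View pics/base.png

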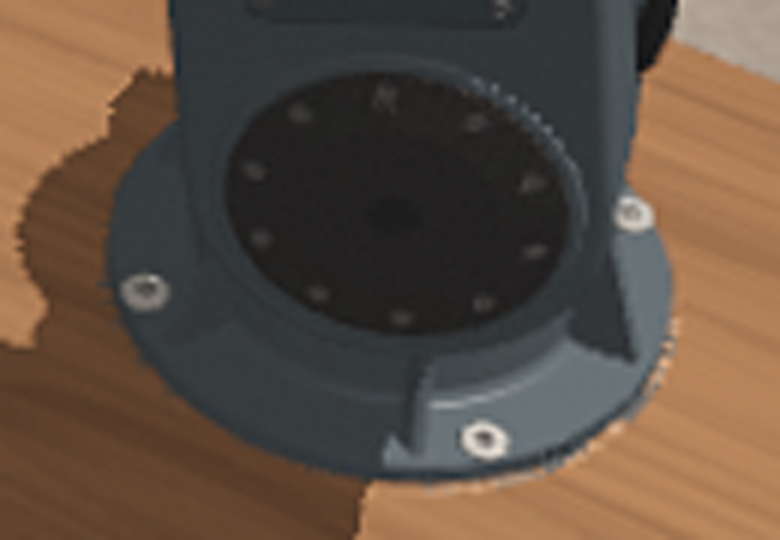

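```bash
python3 - <<'E'
from h import *
def tri(a,b):
    (o1,d1),(o2,d2)=ray("scene",a),ray("top",b);d1/=np.linalg.norm(d1);d2/=np.linalg.norm(d2)
    n=np.linalg.lstsq(np.c_[d1,-d2],o2-o1,rcond=None)[0];p,q=o1+d1*n[0],o2+d2*n[1];return ((p+q)/2).round(1),round(float(np.linalg.norm(p-q)),1)
P={"tin96":((421,238),(134,247.7)),"piston60":((403,268),(143.3,215.7)),"bottle110":((438.7,271),(103.7,218.7)),"can108":((383.7,234),(169.3,227.3))}
for k,(s,t) in P.items(): print(k,tri(s,t))
S=[(127,10),(374,157),(270,340),(12,172)];T=[(420,262),(455,37),(745,65),(716,292)]
S=np.array(S)/3+[340,210];T=np.array([T[3],T[0],T[1],T[2]])/3+[85-130,180]
for s,t in zip(S,T): print("tray12",tri(s,t))
E
```

```text
tin96 (array([455.8, 318.7,  84.2]), 2.3)
piston60 (array([528.4, 313.6,  55.3]), 3.5)
bottle110 (array([516.2, 382.9,  96.8]), 1.9)
can108 (array([499.9, 242.2,  99.4]), 5.3)
tray12 (array([391.1, 207.3,  -2.3]), 6.5)
tray12 (array([410. , 436.7,   0.6]), 3.4)
tray12 (array([588.9, 423.7,  -2.4]), 1.9)
tray12 (array([570.4, 193.2,  -1. ]), 7.1)
```

```bash
python3 -m inch '[[0,-0.0015,0,0,0,0,1],[0,-0.0015,0,0,0,0,1],[0,-0.0015,0,0,0,0,1],[0,-0.0015,0,0,0,0,1],[0,-0.0015,0,0,0,0,1],[0,-0.0015,0.01,0,0,0,1],[0,-0.0015,0.02,0,0,0,1],[0,-0.0015,0.03,0,0,0,1],[0,-0.0015,0.04,0,0,0,1],[0,-0.0015,0.05,0,0,0,1]]'
python3 -m inch '[[0,0,0.006,0,0,0,1],[0,0,0.012,0,0,0,1],[0,0,0.018,0,0,0,1],[0,0,0.024,0,0,0,1],[0,0,0.03,0,0,0,1],[0,0,0.034,0,0,0,1],[0,0,0.038,0,0,0,1],[0,0,0.04,0,0,0,1],[0,0,0.04,0,0,0,1],[0,0,0.04,0,0,0,1]]'
python3 - <<'E'
from h import *
s,t=get_image("scene"),get_image("top")
def cr(a,x,y,w,h,k): return cv2.resize((255*(a[y:y+h,x:x+w]/255.)**.6).astype(np.uint8),(w*k,h*k),interpolation=cv2.INTER_CUBIC)
cv2.imwrite("pics/c4.png",np.hstack([cr(s,345,180,80,100,5),cr(t,130,180,80,100,5)]))
print(sense()["ee_pos"])
E
```

```text
time_s: 5.35
ee_pos: [499.9, 242.3, 120.5]
orientation: [-0.0, 0.707, 0.707, -0.0]
wrist_force: [-0.7, -0.7, -0.3]
grip_width: 1.002
finger_force: 0.0
time_s: 6.18
ee_pos: [500.3, 242.5, 82.1]
orientation: [0.0, 0.707, 0.707, 0.0]
wrist_force: [0.5, -0.8, 1.0]
grip_width: 0.996
finger_force: 0.0
[500.41996878 242.58387999  82.29324431]
```

View pics/c4.png

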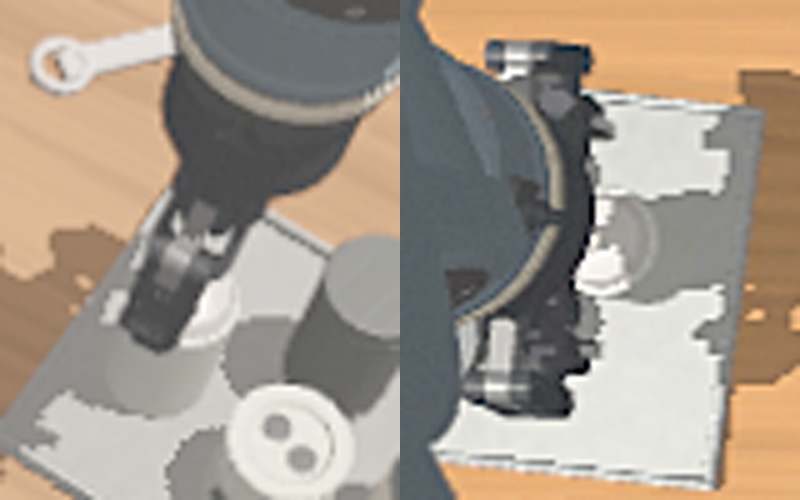

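The near finger sits outside the can at about (150,340) and the can is centred between the fingers. I'll descend further, grip, and look.

```bash
python3 -m inch '[[0,0,0.003,0,0,0,1],[0,0,0.006,0,0,0,1],[0,0,0.009,0,0,0,1],[0,0,0.012,0,0,0,1],[0,0,0.015,0,0,0,1],[0,0,0.018,0,0,0,1],[0,0,0.019,0,0,0,1],[0,0,0.02,0,0,0,1],[0,0,0.02,0,0,0,1],[0,0,0.02,0,0,0,1]]'
python3 -m inch '[[0,0,0,0,0,0,0.9],[0,0,0,0,0,0,0.8],[0,0,0,0,0,0,0.7],[0,0,0,0,0,0,0.65],[0,0,0,0,0,0,0.6],[0,0,0,0,0,0,0.55],[0,0,0,0,0,0,0.5],[0,0,0,0,0,0,0.4],[0,0,0,0,0,0,0.3],[0,0,0,0,0,0,0.3]]' 60
python3 -c 'from plant import *;print(sense())'
```

```text
time_s: 7.12
ee_pos: [500.3, 242.5, 62.1]
orientation: [0.0, 0.707, 0.707, 0.0]
wrist_force: [0.2, -0.1, -0.2]
grip_width: 1.003
finger_force: 0.0
time_s: 7.95
ee_pos: [501.0, 242.8, 62.8]
orientation: [0.0, 0.707, 0.707, 0.001]
wrist_force: [-0.1, 0.5, 7.7]
grip_width: 0.506
finger_force: 59.6
{'time_s': 7.95, 'q': array([ 4.51319496e-01,  3.97792248e-01, -1.66439207e-01,  1.00483063e+00,
       -8.89033884e-05,  2.02223013e+00]), 'joint_vel': array([-1.13362668e-03, -1.17301004e-04, -4.30647436e-06,  1.03545817e-03,
        7.28911686e-04, -5.39025277e-04]), 'effort': array([ 4.15149406e-01, -7.67176366e+01,  4.17330587e+01,  7.42247840e-02,
        1.68271819e-01,  3.61510654e-03]), 'ee_pos': array([500.95868217, 242.77331784,  62.79783449]), 'orientation': array([3.26275479e-04, 7.07146955e-01, 7.07066072e-01, 8.04621474e-04]), 'wrist_force': array([-0.11524104,  0.50028634,  7.67645825]), 'wrist_torque': array([-0.05866518, -0.0590031 , -0.02453474]), 'finger_force': 59.637925028800964, 'grip_width': 0.5058207191896728}
```

```bash
python3 -m inch '[[0,0,-0.002,0,0,0,0.3],[0,0,-0.006,0,0,0,0.3],[0,0,-0.01,0,0,0,0.3],[0,0,-0.015,0,0,0,0.3],[0,0,-0.02,0,0,0,0.3],[0,0,-0.025,0,0,0,0.3],[0,0,-0.03,0,0,0,0.3],[0,0,-0.035,0,0,0,0.3],[0,0,-0.04,0,0,0,0.3],[0,0,-0.04,0,0,0,0.3]]'
python3 - <<'E'
from h import *
s,t=get_image("scene"),get_image("top")
def cr(a,x,y,w,h,k): return cv2.resize((255*(a[y:y+h,x:x+w]/255.)**.6).astype(np.uint8),(w*k,h*k),interpolation=cv2.INTER_CUBIC)
cv2.imwrite("pics/c5.png",np.hstack([cr(s,345,180,80,100,5),cr(t,130,180,80,100,5)]))
print(sense()["wrist_force"],sense()["grip_width"])
E
```

```text
time_s: 8.78
ee_pos: [500.7, 242.7, 103.1]
orientation: [0.0, 0.707, 0.707, 0.001]
wrist_force: [0.1, 0.1, -1.9]
grip_width: 0.344
finger_force: 58.6
[-0.14574296 -0.16419592 -3.00846968] 0.341574583714724
```

View pics/c5.png

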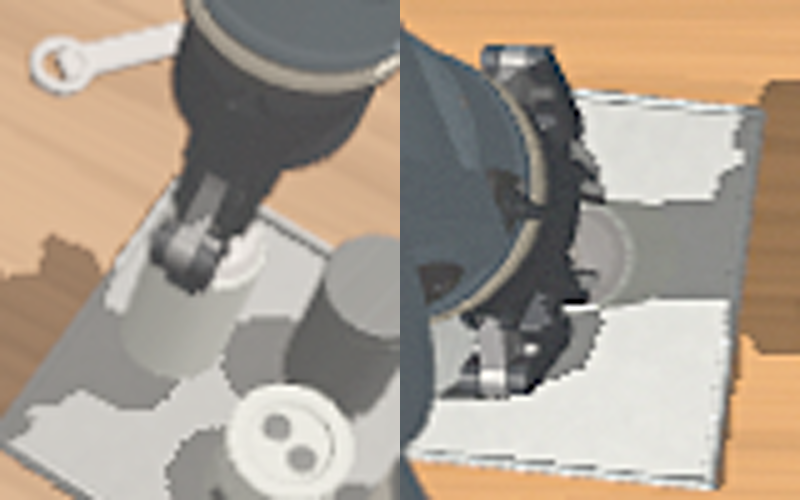

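The pads took the can on its dome at (190,270) in the crop, so the fingers ride about 25–30 mm higher than stated. I'll set it back down gently and regrip lower.

```bash
python3 -m inch '[[0,0,0.002,0,0,0,0.3],[0,0,0.006,0,0,0,0.3],[0,0,0.01,0,0,0,0.3],[0,0,0.014,0,0,0,0.3],[0,0,0.018,0,0,0,0.3],[0,0,0.022,0,0,0,0.3],[0,0,0.025,0,0,0,0.3],[0,0,0.027,0,0,0,0.3],[0,0,0.028,0,0,0,0.3],[0,0,0.028,0,0,0,0.3]]' 20
```

```text
time_s: 9.72
ee_pos: [500.2, 242.5, 73.8]
orientation: [-0.0, 0.707, 0.707, -0.0]
wrist_force: [-0.7, 0.5, -2.3]
grip_width: 0.341
finger_force: 58.6
```

```bash
python3 -m inch '[[0,0,0.001,0,0,0,0.3],[0,0,0.001,0,0,0,0.3],[0,0,0.002,0,0,0,0.3],[0,0,0.002,0,0,0,0.3],[0,0,0.003,0,0,0,0.3],[0,0,0.003,0,0,0,0.3],[0,0,0.004,0,0,0,0.3],[0,0,0.004,0,0,0,0.3],[0,0,0.004,0,0,0,0.3],[0,0,0.004,0,0,0,0.3]]' 20
```

```text
time_s: 10.55
ee_pos: [500.2, 242.5, 70.0]
orientation: [-0.0, 0.707, 0.707, -0.0]
wrist_force: [-0.5, -0.1, -2.3]
grip_width: 0.343
finger_force: 58.6
```

```bash
for i in 1; do python3 -m inch '[[0,0,0.001,0,0,0,0.3],[0,0,0.001,0,0,0,0.3],[0,0,0.002,0,0,0,0.3],[0,0,0.002,0,0,0,0.3],[0,0,0.003,0,0,0,0.3],[0,0,0.003,0,0,0,0.3],[0,0,0.004,0,0,0,0.3],[0,0,0.004,0,0,0,0.3],[0,0,0.004,0,0,0,0.3],[0,0,0.004,0,0,0,0.3]]' 20; done
```

```text
time_s: 11.38
ee_pos: [500.8, 242.8, 66.9]
orientation: [0.0, 0.707, 0.707, 0.001]
wrist_force: [-0.6, -0.3, 9.5]
grip_width: 0.345
finger_force: 59.2
```

```bash
python3 -m inch '[[0,0,0,0,0,0,0.3],[0,0,0,0,0,0,0.3],[0,0,0.001,0,0,0,0.3],[0,0,0.001,0,0,0,0.3],[0,0,0.001,0,0,0,0.3],[0,0,0.002,0,0,0,0.3],[0,0,0.002,0,0,0,0.3],[0,0,0.002,0,0,0,0.3],[0,0,0.002,0,0,0,0.3],[0,0,0.002,0,0,0,0.3]]' 20
```

```text
time_s: 12.22
ee_pos: [501.6, 243.3, 66.3]
orientation: [0.001, 0.707, 0.707, 0.002]
wrist_force: [-3.3, -2.1, 28.4]
grip_width: 0.342
finger_force: 74.5
```

```bash
python3 -m inch '[[0,0,-0.002,0,0,0,0.3],[0,0,-0.002,0,0,0,0.3],[0,0,-0.002,0,0,0,0.36],[0,0,-0.002,0,0,0,0.4],[0,0,-0.002,0,0,0,0.5],[0,0,-0.002,0,0,0,0.6],[0,0,-0.002,0,0,0,0.8],[0,0,-0.002,0,0,0,1],[0,0,-0.002,0,0,0,1],[0,0,-0.002,0,0,0,1]]' 60
python3 -m inch '[[0,0,0.002,0,0,0,1],[0,0,0.004,0,0,0,1],[0,0,0.006,0,0,0,1],[0,0,0.008,0,0,0,1],[0,0,0.009,0,0,0,1],[0,0,0.01,0,0,0,1],[0,0,0.011,0,0,0,1],[0,0,0.012,0,0,0,1],[0,0,0.012,0,0,0,1],[0,0,0.012,0,0,0,1]]'
```

```text
time_s: 13.05
ee_pos: [500.2, 242.5, 65.9]
orientation: [-0.0, 0.707, 0.707, -0.0]
wrist_force: [-0.3, 0.1, 0.8]
grip_width: 0.996
finger_force: 0.0
time_s: 13.88
ee_pos: [500.2, 242.5, 54.0]
orientation: [-0.0, 0.707, 0.707, -0.0]
wrist_force: [-1.0, 0.4, 0.5]
grip_width: 1.0
finger_force: 0.0
```

```bash
python3 -m inch '[[0,0,0.001,0,0,0,1],[0,0,0.002,0,0,0,1],[0,0,0.003,0,0,0,1],[0,0,0.004,0,0,0,1],[0,0,0.005,0,0,0,1],[0,0,0.006,0,0,0,1],[0,0,0.007,0,0,0,1],[0,0,0.008,0,0,0,1],[0,0,0.008,0,0,0,1],[0,0,0.008,0,0,0,1]]'
python3 - <<'E'
from h import *
s,t=get_image("scene"),get_image("top")
def cr(a,x,y,w,h,k): return cv2.resize((255*(a[y:y+h,x:x+w]/255.)**.6).astype(np.uint8),(w*k,h*k),interpolation=cv2.INTER_CUBIC)
cv2.imwrite("pics/c6.png",np.hstack([cr(s,345,180,80,100,5),cr(t,130,180,80,100,5)]))
E
```

```text
time_s: 14.72
ee_pos: [500.2, 242.4, 45.9]
orientation: [-0.0, 0.707, 0.707, -0.0]
wrist_force: [-0.5, 0.2, 0.8]
grip_width: 1.0
finger_force: 0.0
```

View pics/c6.png

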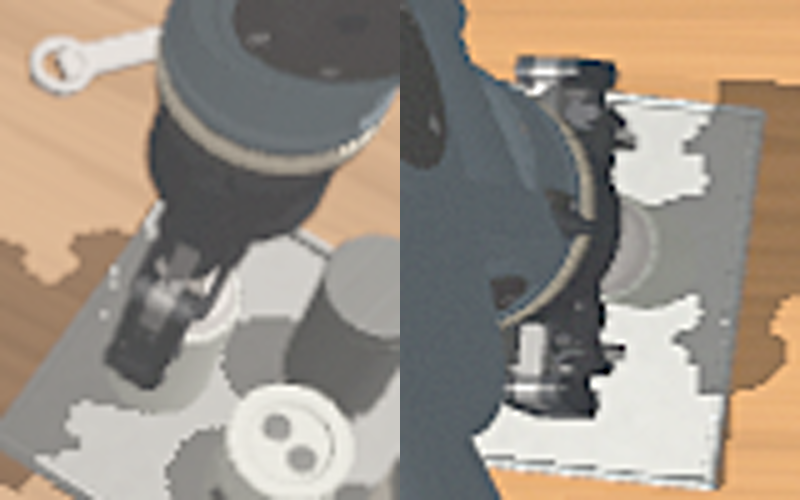

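The can is standing with the fingers either side, tip at (140,375) about mid-body. I'll go 6 mm lower and grip.

```bash
python3 -m inch '[[0,0,0.001,0,0,0,1],[0,0,0.002,0,0,0,1],[0,0,0.003,0,0,0,1],[0,0,0.004,0,0,0,1],[0,0,0.005,0,0,0,1],[0,0,0.006,0,0,0,1],[0,0,0.006,0,0,0,1],[0,0,0.006,0,0,0,1],[0,0,0.006,0,0,0,1],[0,0,0.006,0,0,0,1]]'
python3 -m inch '[[0,0,0,0,0,0,0.9],[0,0,0,0,0,0,0.8],[0,0,0,0,0,0,0.7],[0,0,0,0,0,0,0.65],[0,0,0,0,0,0,0.6],[0,0,0,0,0,0,0.55],[0,0,0,0,0,0,0.5],[0,0,0,0,0,0,0.45],[0,0,0,0,0,0,0.45],[0,0,0,0,0,0,0.45]]' 60
```

```text
time_s: 15.65
ee_pos: [500.3, 242.5, 40.1]
orientation: [0.0, 0.707, 0.707, 0.0]
wrist_force: [0.5, 0.3, -0.6]
grip_width: 0.999
finger_force: 0.0
time_s: 16.48
ee_pos: [500.4, 242.6, 40.4]
orientation: [0.0, 0.707, 0.707, 0.0]
wrist_force: [-1.2, -0.9, 6.1]
grip_width: 0.54
finger_force: 60.8
```

```bash
python3 -m inch '[[0,0,-0.004,0,0,0,0.45],[0,0,-0.012,0,0,0,0.45],[0,0,-0.022,0,0,0,0.45],[0,0,-0.034,0,0,0,0.45],[0,0,-0.046,0,0,0,0.45],[0,0,-0.058,0,0,0,0.45],[0,0,-0.068,0,0,0,0.45],[0,0,-0.076,0,0,0,0.45],[0,0,-0.08,0,0,0,0.45],[0,0,-0.08,0,0,0,0.45]]'
```

```text
time_s: 17.32
ee_pos: [500.7, 242.7, 121.0]
orientation: [0.0, 0.707, 0.707, 0.001]
wrist_force: [0.0, 0.1, -2.0]
grip_width: 0.545
finger_force: 61.9
```

```bash
python3 -m inch '[[-0.01,0,0,0,0,0,0.45],[-0.03,0,0,0,0,0,0.45],[-0.06,0.002,0,0,0,0,0.45],[-0.095,0.004,0,0,0,0,0.45],[-0.13,0.006,0,0,0,0,0.45],[-0.165,0.008,0,0,0,0,0.45],[-0.2,0.01,0,0,0,0,0.45],[-0.235,0.011,0,0,0,0,0.45],[-0.27,0.012,0,0,0,0,0.45],[-0.305,0.013,0,0,0,0,0.45]]'
python3 -m inch '[[-0.035,0.001,0,0,0,0,0.45],[-0.07,0.002,0,0,0,0,0.45],[-0.105,0.003,0,0,0,0,0.45],[-0.14,0.004,0,0,0,0,0.45],[-0.175,0.005,0,0,0,0,0.45],[-0.21,0.006,0,0,0,0,0.45],[-0.245,0.007,0,0,0,0,0.45],[-0.275,0.008,0,0,0,0,0.45],[-0.3,0.0085,0,0,0,0,0.45],[-0.3115,0.009,0,0,0,0,0.45]]'
python3 -m inch '[[0,0,0,0,0,0,0.45],[0,0,0.006,0,0,0,0.45],[0,0,0.016,0,0,0,0.45],[0,0,0.028,0,0,0,0.45],[0,0,0.04,0,0,0,0.45],[0,0,0.052,0,0,0,0.45],[0,0,0.062,0,0,0,0.45],[0,0,0.07,0,0,0,0.45],[0,0,0.075,0,0,0,0.45],[0,0,0.075,0,0,0,0.45]]'
```

```text
time_s: 18.15
ee_pos: [512.2, -64.6, 119.4]
orientation: [-0.0, 0.707, 0.707, -0.0]
wrist_force: [1.8, 1.1, -2.4]
grip_width: 0.544
finger_force: 61.9
time_s: 18.98
ee_pos: [520.8, -377.2, 118.8]
orientation: [-0.001, 0.708, 0.706, -0.0]
wrist_force: [0.3, -0.3, -2.4]
grip_width: 0.543
finger_force: 62.0
time_s: 19.82
ee_pos: [521.7, -373.2, 43.8]
orientation: [-0.001, 0.707, 0.707, -0.0]
wrist_force: [-0.3, 0.6, -2.6]
grip_width: 0.54
finger_force: 62.0
```

```bash
python3 -m inch '[[0,0,0.001,0,0,0,0.45],[0,0,0.002,0,0,0,0.45],[0,0,0.003,0,0,0,0.45],[0,0,0.004,0,0,0,0.45],[0,0,0.005,0,0,0,0.45],[0,0,0.0055,0,0,0,0.45],[0,0,0.0055,0,0,0,0.45],[0,0,0.0055,0,0,0,0.45],[0,0,0.0055,0,0,0,0.45],[0,0,0.0055,0,0,0,0.45]]'
```

```text
time_s: 20.65
ee_pos: [522.2, -374.0, 39.5]
orientation: [-0.0, 0.707, 0.707, 0.0]
wrist_force: [0.3, -0.2, -2.4]
grip_width: 0.54
finger_force: 62.1
```

```bash
python3 -m inch '[[0,0,0.0005,0,0,0,0.45],[0,0,0.001,0,0,0,0.45],[0,0,0.0012,0,0,0,0.45],[0,0,0.0012,0,0,0,0.55],[0,0,0.0012,0,0,0,0.6],[0,0,0.0012,0,0,0,0.7],[0,0,0.0012,0,0,0,0.85],[0,0,0.0012,0,0,0,1],[0,0,0.0012,0,0,0,1],[0,0,0.0012,0,0,0,1]]'
python3 -m inch '[[0,0,-0.004,0,0,0,1],[0,0,-0.014,0,0,0,1],[0,0,-0.026,0,0,0,1],[0,0,-0.04,0,0,0,1],[0,0,-0.06,0,0,0,1],[0,0,-0.08,0,0,0,1],[0,0,-0.1,0,0,0,1],[0,0,-0.115,0,0,0,1],[0,0,-0.12,0,0,0,1],[0,0,-0.12,0,0,0,1]]'
```

```text
time_s: 21.48
ee_pos: [522.2, -374.0, 38.3]
orientation: [-0.0, 0.707, 0.707, -0.0]
wrist_force: [0.6, 0.2, -0.0]
grip_width: 1.001
finger_force: 0.0
time_s: 22.32
ee_pos: [522.9, -374.5, 160.2]
orientation: [0.001, 0.707, 0.707, 0.0]
wrist_force: [0.4, -0.6, -0.7]
grip_width: 1.001
finger_force: 0.0
```

```bash
python3 -m inch '[[0.015,0,0,0,0,0,1],[0.045,0,0,0,0,0,1],[0.08,0,0,0,0,0,1],[0.12,0,0,0,0,0,1],[0.16,0,0,0,0,0,1],[0.2,0,0,0,0,0,1],[0.24,-0.005,0,0,0,0,1],[0.28,-0.005,0,0,0,0,1],[0.32,-0.005,0,0,0,0,1],[0.36,-0.005,0,0,0,0,1]]'
python3 -m inch '[[0.04,0,0,0,0,0,1],[0.08,0,0,0,0,0,1],[0.12,0,0,0,0,0,1],[0.16,0,0,0,0,0,1],[0.2,0,0,0,0,0,1],[0.24,0,0,0,0,0,1],[0.28,0,0,0,0,0,1],[0.32,0,0,0,0,0,1],[0.355,0,0,0,0,0,1],[0.38,0,0,0,0,0,1]]'
python3 -m inch '[[0.01,0,0,0,0,0,1],[0.015,0,0,0,0,0,1],[0.015,0,0.005,0,0,0,1],[0.015,0,0.015,0,0,0,1],[0.015,0,0.025,0,0,0,1],[0.015,0,0.035,0,0,0,1],[0.015,0,0.045,0,0,0,1],[0.015,0,0.055,0,0,0,1],[0.015,0,0.06,0,0,0,1],[0.015,0,0.06,0,0,0,1]]'
python3 - <<'E'
from h import *
s=get_image("scene");t=get_image("top")
crop(s,400,200,80,95,6,"pics/c7.png");cv2.imwrite("pics/full7.png",s);cv2.imwrite("pics/full7t.png",t)
E
```

```text
time_s: 23.15
ee_pos: [516.2, -12.2, 157.5]
orientation: [-0.0, 0.707, 0.707, -0.0]
wrist_force: [0.9, -0.1, 0.1]
grip_width: 0.997
finger_force: 0.0
time_s: 23.98
ee_pos: [516.1, 368.8, 156.9]
orientation: [-0.0, 0.707, 0.708, -0.001]
wrist_force: [0.1, 0.1, -0.2]
grip_width: 1.0
finger_force: 0.0
time_s: 24.82
ee_pos: [516.7, 380.3, 96.7]
orientation: [-0.0, 0.707, 0.707, -0.001]
wrist_force: [0.4, 0.1, -0.2]
grip_width: 1.005
finger_force: 0.0
```

View pics/c7.png

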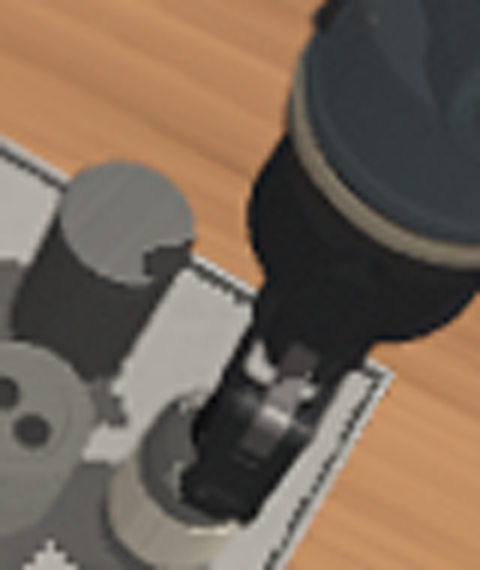

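The bottle shoulder is at about (165,480) in the crop, and the near fingertip at about (213,505) seems to be right of its axis. I'll check numerically, using the can on the mat as a reference.

```bash
python3 - <<'E'
from h import *
for p,o in(((500.4,242.6,82.3),(373.6,248.4)),((516.7,380.3,96.7),(435.5,284.2))):
    for dz in(-4,25): print(np.array(o),proj("scene",[[p[0]+50,p[1],p[2]+dz]]).round(1))
# can on mat: bright pixels on dark mat
for n,f in(("scene","full7"),("top","full7t")):
    im=cv2.imread(f"pics/{f}.png");e=proj(n,[522,-374,108])[0].round().astype(int)
    x,y=e-22;g=im[y:y+44,x:x+44].min(2)
    m=(g>150).astype(np.uint8);ys,xs=np.nonzero(m);print(n,e,"bright ext",xs.min()+x,xs.max()+x,ys.min()+y,ys.max()+y,"mean",xs.mean()+x,ys.mean()+y)
    m=(g>225);ys,xs=np.nonzero(m);
    if len(xs): u=(xs.mean()+x,ys.mean()+y);print(" nozzle?",len(xs),u,pl(n,u,108))
    print(pl(n,(np.nonzero(g>150)[1].mean()+x,np.nonzero(g>150)[0].mean()+y),90))
E
```

```text
[373.6 248.4] [[370.9 256.2]]
[373.6 248.4] [[373.1 250.4]]
[435.5 284.2] [[427.4 290.5]]
[435.5 284.2] [[431.2 285.3]]
scene [156 125] bright ext 150 167 124 139 mean 158.9128205128205 131.63589743589745
 nozzle? 3 (np.float64(160.66666666666666), np.float64(132.66666666666666)) [ 535.23740838 -347.18425721  108.        ]
[ 525.2263374  -366.11496804   90.        ]
top [460 224] bright ext 445 466 215 235 mean 455.35276073619633 225.30674846625766
 nozzle? 65 (np.float64(455.24615384615385), np.float64(225.55384615384617)) [ 518.68594237 -364.24881649  108.        ]
[ 520.93488367 -371.38726831   90.        ]
```

```bash
python3 -m inch '[[-0.003,0,0,0,0,0,1],[-0.005,0,0,0,0,0,1],[-0.005,0,0.005,0,0,0,1],[-0.005,0,0.012,0,0,0,1],[-0.005,0,0.02,0,0,0,1],[-0.005,0,0.028,0,0,0,1],[-0.005,0,0.036,0,0,0,1],[-0.005,0,0.042,0,0,0,1],[-0.005,0,0.046,0,0,0,1],[-0.005,0,0.046,0,0,0,1]]'
python3 -m inch '[[0,0,0.002,0,0,0,1],[0,0,0.004,0,0,0,1],[0,0,0.006,0,0,0,1],[0,0,0.008,0,0,0,1],[0,0,0.01,0,0,0,1],[0,0,0.012,0,0,0,1],[0,0,0.013,0,0,0,1],[0,0,0.014,0,0,0,1],[0,0,0.014,0,0,0,1],[0,0,0.014,0,0,0,1]]'
```

```text
time_s: 25.75
ee_pos: [516.8, 375.7, 51.1]
orientation: [-0.0, 0.707, 0.707, -0.001]
wrist_force: [-0.4, -0.4, 0.1]
grip_width: 1.001
finger_force: 0.0
time_s: 26.58
ee_pos: [517.3, 376.0, 38.3]
orientation: [-0.0, 0.707, 0.707, -0.0]
wrist_force: [0.0, 0.1, -0.0]
grip_width: 1.001
finger_force: 0.0
```

```bash
python3 -m inch '[[0,0,0,0,0,0,0.9],[0,0,0,0,0,0,0.8],[0,0,0,0,0,0,0.7],[0,0,0,0,0,0,0.65],[0,0,0,0,0,0,0.6],[0,0,0,0,0,0,0.55],[0,0,0,0,0,0,0.5],[0,0,0,0,0,0,0.45],[0,0,0,0,0,0,0.45],[0,0,0,0,0,0,0.45]]' 60
python3 -c 'from plant import *;s=sense();print(s["wrist_torque"],s["wrist_force"])'
```

```text
time_s: 27.42
ee_pos: [517.3, 376.1, 38.7]
orientation: [-0.0, 0.707, 0.707, 0.0]
wrist_force: [-2.6, -0.0, 6.0]
grip_width: 0.539
finger_force: 60.8
[-0.18923115  0.46897043  0.01411284] [-2.61796048 -0.01785909  6.03957769]
```

```bash
python3 -m inch '[[0,0,-0.004,0,0,0,0.45],[0,0,-0.012,0,0,0,0.45],[0,0,-0.024,0,0,0,0.45],[0,0,-0.039,0,0,0,0.45],[0,0,-0.056,0,0,0,0.45],[0,0,-0.074,0,0,0,0.45],[0,0,-0.09,0,0,0,0.45],[0,0,-0.104,0,0,0,0.45],[0,0,-0.114,0,0,0,0.45],[0,0,-0.12,0,0,0,0.45]]'
python3 -m inch '[[-0.01,0,0,0,0,0,0.45],[-0.03,0,0,0,0,0,0.45],[-0.06,-0.002,0,0,0,0,0.45],[-0.095,-0.006,0,0,0,0,0.45],[-0.13,-0.012,0,0,0,0,0.45],[-0.165,-0.018,0,0,0,0,0.45],[-0.2,-0.024,0,0,0,0,0.45],[-0.235,-0.03,0,0,0,0,0.45],[-0.27,-0.036,0,0,0,0,0.45],[-0.305,-0.042,0,0,0,0,0.45]]'
python3 -m inch '[[-0.035,-0.006,0,0,0,0,0.45],[-0.07,-0.012,0,0,0,0,0.45],[-0.105,-0.018,0,0,0,0,0.45],[-0.14,-0.024,0,0,0,0,0.45],[-0.175,-0.03,0,0,0,0,0.45],[-0.21,-0.036,0,0,0,0,0.45],[-0.245,-0.042,0,0,0,0,0.45],[-0.28,-0.046,0,0,0,0,0.45],[-0.315,-0.05,0,0,0,0,0.45],[-0.35,-0.051,0,0,0,0,0.45]]'
python3 -m inch '[[-0.03,0,0,0,0,0,0.45],[-0.055,0,0.005,0,0,0,0.45],[-0.07,0,0.015,0,0,0,0.45],[-0.073,0,0.03,0,0,0,0.45],[-0.073,0,0.048,0,0,0,0.45],[-0.073,0,0.066,0,0,0,0.45],[-0.073,0,0.084,0,0,0,0.45],[-0.073,0,0.1,0,0,0,0.45],[-0.073,0,0.11,0,0,0,0.45],[-0.073,0,0.114,0,0,0,0.45]]'
python3 -m inch '[[0,0,0,0,0,0,0.45],[0,0,0.001,0,0,0,0.45],[0,0,0.002,0,0,0,0.45],[0,0,0.003,0,0,0,0.45],[0,0,0.004,0,0,0,0.45],[0,0,0.005,0,0,0,0.45],[0,0,0.006,0,0,0,0.45],[0,0,0.006,0,0,0,0.45],[0,0,0.006,0,0,0,0.45],[0,0,0.006,0,0,0,0.45]]'
```

```text
time_s: 28.25
ee_pos: [517.6, 376.2, 159.9]
orientation: [0.0, 0.707, 0.707, 0.001]
wrist_force: [-0.1, 1.6, -2.3]
grip_width: 0.536
finger_force: 61.7
time_s: 29.08
ee_pos: [473.8, 68.9, 157.6]
orientation: [-0.0, 0.707, 0.707, -0.0]
wrist_force: [0.6, -0.5, -1.8]
grip_width: 0.54
finger_force: 61.9
time_s: 29.92
ee_pos: [422.3, -280.7, 157.7]
orientation: [-0.001, 0.707, 0.707, -0.0]
wrist_force: [0.0, -0.0, -1.5]
grip_width: 0.541
finger_force: 61.9
time_s: 30.75
ee_pos: [422.9, -350.8, 42.2]
orientation: [-0.002, 0.707, 0.707, -0.0]
wrist_force: [0.2, -0.0, -2.1]
grip_width: 0.54
finger_force: 61.9
time_s: 31.58
ee_pos: [424.2, -352.0, 38.3]
orientation: [-0.0, 0.707, 0.707, 0.0]
wrist_force: [0.4, -0.9, -2.9]
grip_width: 0.54
finger_force: 61.9
```

```bash
python3 -m inch '[[0,0,0.0005,0,0,0,0.45],[0,0,0.001,0,0,0,0.45],[0,0,0.0012,0,0,0,0.45],[0,0,0.0012,0,0,0,0.55],[0,0,0.0012,0,0,0,0.6],[0,0,0.0012,0,0,0,0.7],[0,0,0.0012,0,0,0,0.85],[0,0,0.0012,0,0,0,1],[0,0,0.0012,0,0,0,1],[0,0,0.0012,0,0,0,1]]'
python3 -m inch '[[0,0,-0.004,0,0,0,1],[0,0,-0.014,0,0,0,1],[0,0,-0.026,0,0,0,1],[0,0,-0.04,0,0,0,1],[0,0,-0.06,0,0,0,1],[0,0,-0.08,0,0,0,1],[0,0,-0.1,0,0,0,1],[0,0,-0.115,0,0,0,1],[0,0,-0.12,0,0,0,1],[0,0,-0.12,0,0,0,1]]'
python3 - <<'E'
from h import *
for n in("scene","top"): cv2.imwrite(f"pics/m8{n}.png",get_image(n))
s,t=cv2.imread("pics/m8scene.png"),cv2.imread("pics/m8top.png")
def cr(a,x,y,w,h,k): return cv2.resize((255*(a[y:y+h,x:x+w]/255.)**.6).astype(np.uint8),(w*k,h*k),interpolation=cv2.INTER_CUBIC)
e=[cr(s,130,95,120,110,3),cr(t,365,190,120,110,3)];f=[cr(s,340,210,120,90,3),cr(t,90,185,120,90,3)]
cv2.imwrite("pics/c8.png",np.vstack([np.hstack(e),np.hstack(f)]))
E
```

```text
time_s: 32.42
ee_pos: [424.2, -352.0, 37.1]
orientation: [-0.0, 0.707, 0.707, 0.0]
wrist_force: [0.7, 0.1, -0.6]
grip_width: 1.0
finger_force: 0.0
time_s: 33.25
ee_pos: [424.9, -352.6, 158.8]
orientation: [0.001, 0.707, 0.707, 0.0]
wrist_force: [0.7, 0.2, -0.2]
grip_width: 1.001
finger_force: 0.0
```

View pics/c8.png

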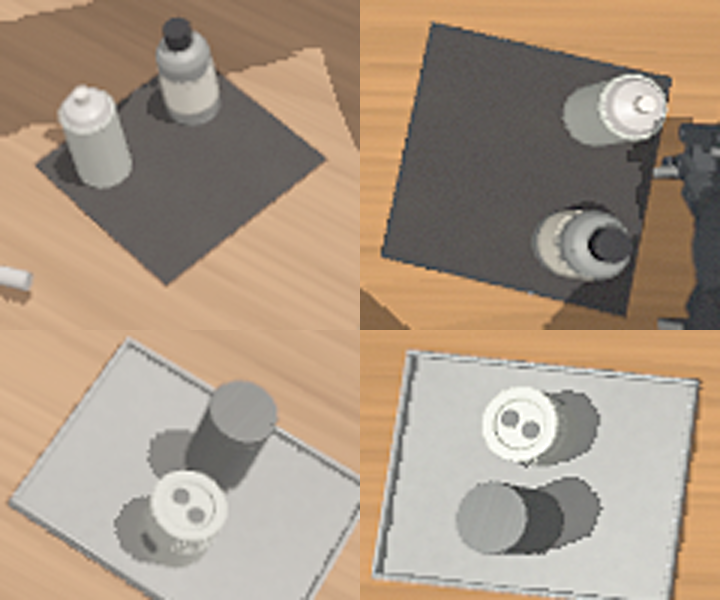

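Can and bottle stand upright on the mat: nozzle at scene (156.7,126) and top (459.3,224.3), cap at scene (189.3,104) and top (447.7,271.3). Tin lid: (419,237)/(133.3,247.3). Piston crown: (403,268.3)/(143.3,216.3).

```bash
python3 - <<'E'
from h import *
for k,s,t,z in(("can cmd 522,-374",(156.7,126),(459.3,224.3),107),("bottle cmd 424,-352",(189.3,104),(447.7,271.3),109),("tin",(419.5,237),(133.3,247.3),96),("piston",(403,268.3),(143.3,216.3),60)):
    print(k,pl("scene",s,z)[:2].round(1),pl("top",t,z)[:2].round(1))
# shadow-free checks: tin lid centre by mask in top
im=cv2.imread("pics/m8top.png");g=im[230:265,115:155].max(2);print(g[17,10:40])
E
```

```text
can cmd 522,-374 [ 523.  -370.7] [ 521.6 -373. ]
bottle cmd 424,-352 [ 422.3 -343.6] [ 423.3 -346.1]
tin [461.7 315.6] [456.8 314.9]
piston [530.5 315.4] [527.4 310.3]
[122 125 120 122 123 124 125 122 125 125 125 124 121 122 127 126 122 130
 124 133  87  34  35  39  36  39  39  39  38  39]
```

```bash
python3 -m inch '[[0.015,0,0,0,0,7,1],[0.045,0.004,0,0,0,14,1],[0.08,0.008,0,0,0,21,1],[0.12,0.012,0,0,0,28,1],[0.16,0.016,0,0,0,35,1],[0.2,0.02,0,0,0,42,1],[0.24,0.024,0,0,0,49,1],[0.28,0.028,0,0,0,56,1],[0.32,0.032,0,0,0,63,1],[0.36,0.035,0,0,0,70,1]]'
python3 -m inch '[[0.013,-0.037,0,0,0,5,1],[0.026,-0.073,0,0,0,10,1],[0.039,-0.109,0,0,0,15,1],[0.052,-0.145,0,0,0,20,1],[0.065,-0.18,0,0,0,20,1],[0.078,-0.215,0,0,0,20,1],[0.09,-0.25,0,0,0,20,1],[0.099,-0.275,0,0,0,20,1],[0.1052,-0.289,0,0,0,20,1],[0.1052,-0.289,0,0,0,20,1]]'
python3 -m inch '[[0,0,0,0,0,0,1],[0,0,0,0,0,0,1],[0,0,0.01,0,0,0,1],[0,0,0.025,0,0,0,1],[0,0,0.04,0,0,0,1],[0,0,0.055,0,0,0,1],[0,0,0.07,0,0,0,1],[0,0,0.08,0,0,0,1],[0,0,0.085,0,0,0,1],[0,0,0.085,0,0,0,1]]'
```

```text
time_s: 34.18
ee_pos: [456.5, -17.4, 156.1]
orientation: [-0.0, 0.976, 0.216, -0.001]
wrist_force: [1.6, -0.2, -0.5]
grip_width: 0.999
finger_force: 0.0
time_s: 35.02
ee_pos: [456.5, 78.9, 157.1]
orientation: [-0.018, 0.997, 0.073, -0.002]
wrist_force: [0.2, -0.6, 0.4]
grip_width: 0.997
finger_force: 0.0
time_s: 35.85
ee_pos: [455.1, 80.8, 71.0]
orientation: [-0.018, 0.997, 0.075, -0.003]
wrist_force: [-0.7, -0.3, 0.3]
grip_width: 1.0
finger_force: 0.0
```

```bash
python3 -c '
from plant import *;s=sense();print(s["q"].round(3),s["ee_pos"],s["orientation"].round(4))'
```

```text
[ 0.149  0.216 -0.399  0.958  0.037  3.141] [455.12255451  80.82866137  70.97023915] [-0.0182  0.997   0.0746 -0.0028]
```

```bash
python3 -m inch '[[0,0,-0.02,0,0,-7,1],[0,0,-0.04,0,0,-14,1],[0,0,-0.06,0,0,-21,1],[0,0,-0.08,0,0,-28,1],[0,0,-0.085,0,0,-35,1],[0,0,-0.085,0,0,-42,1],[0,0,-0.085,0,0,-49,1],[0,0,-0.085,0,0,-56,1],[0,0,-0.085,0,0,-63,1],[0,0,-0.085,0,0,-70,1]]'
python3 -c '
from plant import *;s=sense();print(s["q"].round(3),s["ee_pos"],s["orientation"].round(4))'
```

```text
time_s: 36.68
ee_pos: [456.9, 77.9, 157.8]
orientation: [-0.016, 0.772, 0.635, 0.009]
wrist_force: [1.0, -0.8, -0.0]
grip_width: 1.003
finger_force: 0.0
[ 0.142  0.156 -0.243  1.172  0.037  1.907] [456.8717703   77.90256413 157.84615278] [-0.0157  0.7721  0.6353  0.0095]
```

```bash
cat > go.py <<'E'
from h import *
from scipy.spatial.transform import Rotation as Ro
import sys
def go(x,y,z,h):
    s=sense();q=s["orientation"];R=Ro.from_quat([q[1],q[2],q[3],q[0]])
    T=Ro.from_quat([np.cos(np.radians(h/2)),np.sin(np.radians(h/2)),0,0])
    print("shift",(R.inv().apply(np.array([x,y,z])-s["ee_pos"])/1000).round(4),"turn",(R.inv()*T).as_rotvec(degrees=True).round(2))
if __name__=="__main__": go(*map(float,sys.argv[1:]))
E
python3 go.py 459 315.5 158 180
```

```text
shift [ 0.2334 -0.0436  0.0085] turn [   1.24   -2.06 -101.09]
```

```bash
python3 -m inch '[[0.01,-0.002,0,0.08,-0.14,-7,1],[0.03,-0.006,0.001,0.17,-0.28,-14,1],[0.06,-0.012,0.002,0.26,-0.43,-21,1],[0.09,-0.018,0.003,0.34,-0.57,-28,1],[0.12,-0.024,0.004,0.43,-0.71,-35,1],[0.15,-0.03,0.005,0.51,-0.86,-42,1],[0.18,-0.035,0.006,0.6,-1,-49,1],[0.205,-0.04,0.007,0.69,-1.14,-56,1],[0.225,-0.043,0.008,0.77,-1.28,-63,1],[0.2334,-0.0436,0.0085,0.86,-1.43,-70,1]]'
python3 go.py 459 315.5 158 180
```

```text
time_s: 37.52
ee_pos: [460.0, 318.1, 157.6]
orientation: [-0.006, 0.267, 0.964, 0.003]
wrist_force: [-0.2, -0.2, -0.2]
grip_width: 0.999
finger_force: 0.0
shift [-0.0005 -0.0027 -0.0004] turn [  0.4   -0.67 -30.97]
```

```bash
python3 -m inch '[[0,0,0,0.09,-0.14,-7,1],[0,0,0,0.18,-0.28,-14,1],[0,0,0,0.27,-0.42,-21,1],[0,0,0,0.36,-0.56,-28,1],[0,0,0,0.39,-0.63,-31.1,1],[0,0,0,0.39,-0.63,-31.1,1],[0,0,0,0.39,-0.63,-31.1,1],[0,0,0,0.39,-0.63,-31.1,1],[0,0,0,0.39,-0.63,-31.1,1],[0,0,0,0.39,-0.63,-31.1,1]]'
python3 go.py 459 315.5 44 180
```

```text
time_s: 38.35
ee_pos: [460.2, 315.4, 157.4]
orientation: [-0.001, 0.003, 1.0, -0.0]
wrist_force: [-0.6, 0.8, -0.6]
grip_width: 1.005
finger_force: 0.0
shift [1.000e-03 1.000e-04 1.134e-01] turn [-0.02 -0.07 -0.39]
```

```bash
python3 -m inch '[[0,0,0.005,0,0,0,1],[0,0,0.015,0,0,-0.4,1],[0.001,0,0.03,0,0,-0.4,1],[0.001,0,0.046,0,0,-0.4,1],[0.001,0,0.06,0,0,-0.4,1],[0.001,0,0.072,0,0,-0.4,1],[0.001,0,0.082,0,0,-0.4,1],[0.001,0,0.09,0,0,-0.4,1],[0.001,0,0.095,0,0,-0.4,1],[0.001,0,0.095,0,0,-0.4,1]]'
python3 -m inch '[[0,0,0.003,0,0,0,1],[0,0,0.006,0,0,0,1],[0,0,0.009,0,0,0,1],[0,0,0.012,0,0,0,1],[0,0,0.015,0,0,0,1],[0,0,0.017,0,0,0,1],[0,0,0.018,0,0,0,1],[0,0,0.019,0,0,0,1],[0,0,0.019,0,0,0,1],[0,0,0.019,0,0,0,1]]'
python3 -m inch '[[0,0,0,0,0,0,0.9],[0,0,0,0,0,0,0.8],[0,0,0,0,0,0,0.7],[0,0,0,0,0,0,0.65],[0,0,0,0,0,0,0.6],[0,0,0,0,0,0,0.55],[0,0,0,0,0,0,0.5],[0,0,0,0,0,0,0.45],[0,0,0,0,0,0,0.45],[0,0,0,0,0,0,0.45]]' 70
```

```text
time_s: 39.18
ee_pos: [458.5, 315.1, 61.2]
orientation: [-0.001, -0.001, 1.0, -0.001]
wrist_force: [-0.6, -0.1, -0.2]
grip_width: 1.005
finger_force: 0.0
time_s: 40.02
ee_pos: [459.0, 315.4, 43.3]
orientation: [-0.001, -0.001, 1.0, -0.0]
wrist_force: [0.2, 0.2, 0.2]
grip_width: 0.998
finger_force: 0.0
time_s: 40.85
ee_pos: [459.2, 315.6, 43.7]
orientation: [-0.0, -0.001, 1.0, 0.0]
wrist_force: [-1.1, -0.7, 6.3]
grip_width: 0.59
finger_force: 71.6
```

```bash
python3 -m inch '[[0,0,-0.004,0,0,0,0.45],[0,0,-0.01,0,0,0,0.45],[0,0,-0.018,0,0,0,0.45],[0,0,-0.028,0,0,0,0.45],[0,0,-0.038,0,0,0,0.45],[0,0,-0.048,0,0,0,0.45],[0,0,-0.056,0,0,0,0.45],[0,0,-0.062,0,0,0,0.45],[0,0,-0.067,0,0,0,0.45],[0,0,-0.07,0,0,0,0.45]]'
python3 -m inch '[[0,-0.01,0,0,0,0,0.45],[0,-0.03,0,0,0,0,0.45],[0,-0.06,0,0,0,0,0.45],[-0.002,-0.095,0,0,0,0,0.45],[-0.005,-0.13,0,0,0,0,0.45],[-0.009,-0.165,0,0,0,0,0.45],[-0.013,-0.2,0,0,0,0,0.45],[-0.017,-0.235,0,0,0,0,0.45],[-0.021,-0.27,0,0,0,0,0.45],[-0.025,-0.305,0,0,0,0,0.45]]'
python3 -m inch '[[-0.003,-0.035,0,0,0,0,0.45],[-0.006,-0.07,0,0,0,0,0.45],[-0.009,-0.105,0,0,0,0,0.45],[-0.009,-0.14,0,0,0,0,0.45],[-0.009,-0.175,0,0,0,0,0.45],[-0.009,-0.21,0,0,0,0,0.45],[-0.009,-0.24,0,0,0,0,0.45],[-0.009,-0.265,0,0,0,0,0.45],[-0.009,-0.28,0,0,0,0,0.45],[-0.009,-0.2855,0,0,0,0,0.45]]'
python3 -m inch '[[0,0,0,0,0,0,0.45],[0,0,0.005,0,0,0,0.45],[0,0,0.013,0,0,0,0.45],[0,0,0.023,0,0,0,0.45],[0,0,0.035,0,0,0,0.45],[0,0,0.047,0,0,0,0.45],[0,0,0.056,0,0,0,0.45],[0,0,0.062,0,0,0,0.45],[0,0,0.065,0,0,0,0.45],[0,0,0.065,0,0,0,0.45]]'
python3 -m inch '[[0,0,0.001,0,0,0,0.45],[0,0,0.002,0,0,0,0.45],[0,0,0.003,0,0,0,0.45],[0,0,0.004,0,0,0,0.45],[0,0,0.005,0,0,0,0.45],[0,0,0.0055,0,0,0,0.45],[0,0,0.0055,0,0,0,0.45],[0,0,0.0055,0,0,0,0.45],[0,0,0.0055,0,0,0,0.45],[0,0,0.0055,0,0,0,0.45]]'
python3 go.py 493 -275 42 180
```

```text
time_s: 41.68
ee_pos: [459.2, 315.5, 114.0]
orientation: [-0.0, -0.001, 1.0, -0.0]
wrist_force: [-0.2, 0.6, -2.7]
grip_width: 0.588
finger_force: 73.0
time_s: 42.52
ee_pos: [483.6, 8.2, 113.0]
orientation: [-0.001, -0.001, 1.0, -0.0]
wrist_force: [1.3, -0.2, -2.9]
grip_width: 0.586
finger_force: 73.3
time_s: 43.35
ee_pos: [492.9, -277.2, 112.9]
orientation: [-0.001, 0.0, 1.0, -0.0]
wrist_force: [-0.3, 0.1, -3.3]
grip_width: 0.59
finger_force: 73.5
time_s: 44.18
ee_pos: [493.4, -274.6, 47.8]
orientation: [-0.001, -0.001, 1.0, 0.0]
wrist_force: [0.3, -0.8, -2.7]
grip_width: 0.591
finger_force: 73.5
time_s: 45.02
ee_pos: [493.7, -275.1, 43.0]
orientation: [-0.001, -0.001, 1.0, -0.0]
wrist_force: [-0.1, 0.4, -3.4]
grip_width: 0.587
finger_force: 73.5
shift [0.0007 0.0001 0.001 ] turn [-0.02 -0.07  0.07]
```

```bash
python3 -m inch '[[0,0,0.0005,0,0,0,0.45],[0,0,0.001,0,0,0,0.45],[0,0,0.0012,0,0,0,0.45],[0,0,0.0012,0,0,0,0.6],[0,0,0.0012,0,0,0,0.65],[0,0,0.0012,0,0,0,0.7],[0,0,0.0012,0,0,0,0.85],[0,0,0.0012,0,0,0,1],[0,0,0.0012,0,0,0,1],[0,0,0.0012,0,0,0,1]]'
python3 -m inch '[[0,0,-0.004,0,0,0,1],[0,0,-0.014,0,0,0,1],[0,0,-0.026,0,0,0,1],[0,0,-0.04,0,0,0,1],[0,0,-0.06,0,0,0,1],[0,0,-0.08,0,0,0,1],[0,0,-0.1,0,0,0,1],[0,0,-0.11,0,0,0,1],[0,0,-0.11,0,0,0,1],[0,0,-0.11,0,0,0,1]]'
python3 -m inch '[[0,0.015,0,0,0,0,1],[0,0.045,0,0,0,0,1],[0,0.08,0,0,0,0,1],[-0.004,0.12,0,0,0,0,1],[-0.008,0.16,0,0,0,0,1],[-0.012,0.2,0,0,0,0,1],[-0.016,0.24,0,0,0,0,1],[-0.02,0.28,0,0,0,0,1],[-0.024,0.32,0,0,0,0,1],[-0.028,0.36,0,0,0,0,1]]'
python3 -m inch '[[-0.004,0.04,0,0,0,0,1],[-0.0075,0.08,0,0,0,0,1],[-0.0075,0.12,0,0,0,0,1],[-0.0075,0.155,0,0,0,0,1],[-0.0075,0.185,0,0,0,0,1],[-0.0075,0.21,0,0,0,0,1],[-0.0075,0.225,0,0,0,0,1],[-0.0075,0.228,0,0,0,0,1],[-0.0075,0.228,0,0,0,0,1],[-0.0075,0.228,0,0,0,0,1]]'
python3 -m inch '[[0,0,0.005,0,0,0,1],[0,0,0.015,0,0,0,1],[0,0,0.03,0,0,0,1],[0,0,0.048,0,0,0,1],[0,0,0.066,0,0,0,1],[0,0,0.082,0,0,0,1],[0,0,0.096,0,0,0,1],[0,0,0.106,0,0,0,1],[0,0,0.112,0,0,0,1],[0,0,0.112,0,0,0,1]]'
python3 go.py 529 313 16 180
```

```text
time_s: 45.85
ee_pos: [493.6, -275.1, 41.7]
orientation: [-0.001, -0.001, 1.0, -0.0]
wrist_force: [-0.0, 0.0, -1.1]
grip_width: 1.002
finger_force: 0.0
time_s: 46.68
ee_pos: [494.0, -275.1, 151.8]
orientation: [-0.0, -0.001, 1.0, -0.0]
wrist_force: [-0.6, -0.3, -0.5]
grip_width: 0.999
finger_force: 0.0
time_s: 47.52
ee_pos: [520.0, 87.4, 150.4]
orientation: [-0.002, -0.001, 1.0, -0.0]
wrist_force: [0.6, -0.7, 1.0]
grip_width: 1.0
finger_force: 0.0
time_s: 48.35
ee_pos: [528.4, 312.0, 151.0]
orientation: [-0.001, -0.0, 1.0, -0.001]
wrist_force: [0.7, -0.4, -0.2]
grip_width: 1.0
finger_force: 0.0
time_s: 49.18
ee_pos: [527.8, 312.1, 38.1]
orientation: [-0.001, -0.0, 1.0, -0.001]
wrist_force: [0.1, 0.5, -0.2]
grip_width: 1.001
finger_force: 0.0
shift [-0.0012  0.0009  0.0221] turn [-0.08 -0.17  0.04]
```

```bash
python3 -m inch '[[0,0,0.002,0,0,0,1],[0,0,0.005,0,0,0,1],[0,0,0.008,0,0,0,1],[0,0,0.011,0,0,0,1],[0,0,0.014,0,0,0,1],[0,0,0.017,0,0,0,1],[0,0,0.019,0,0,0,1],[0,0,0.02,0,0,0,1],[0,0,0.02,0,0,0,1],[0,0,0.02,0,0,0,1]]'
python3 -m inch '[[0,0,0,0,0,0,0.9],[0,0,0,0,0,0,0.8],[0,0,0,0,0,0,0.75],[0,0,0,0,0,0,0.7],[0,0,0,0,0,0,0.65],[0,0,0,0,0,0,0.6],[0,0,0,0,0,0,0.55],[0,0,0,0,0,0,0.5],[0,0,0,0,0,0,0.5],[0,0,0,0,0,0,0.5]]' 70
```

```text
time_s: 50.02
ee_pos: [528.5, 313.0, 19.5]
orientation: [-0.001, -0.001, 1.0, -0.0]
wrist_force: [0.5, -0.2, -0.2]
grip_width: 1.001
finger_force: 0.0
time_s: 50.85
ee_pos: [528.5, 313.1, 20.2]
orientation: [-0.0, -0.001, 1.0, 0.0]
wrist_force: [-4.8, -1.7, 10.2]
grip_width: 0.629
finger_force: 72.8
```

```bash
python3 -m inch '[[0,0,-0.004,0,0,0,0.5],[0,0,-0.01,0,0,0,0.5],[0,0,-0.018,0,0,0,0.5],[0,0,-0.028,0,0,0,0.5],[0,0,-0.038,0,0,0,0.5],[0,0,-0.048,0,0,0,0.5],[0,0,-0.056,0,0,0,0.5],[0,0,-0.06,0,0,0,0.5],[0,0,-0.06,0,0,0,0.5],[0,0,-0.06,0,0,0,0.5]]'
python3 - <<'E'
from h import *
for n,(x,y,w,h) in(("top",(258,170,72,75)),("scene",(228,188,78,68))):
    im=cv2.imread(f"pics/{n}0.png")[y:y+h,x:x+w].astype(int)
    r=im[...,2];b=im[...,0];H=cv2.cvtColor(im.astype(np.uint8),cv2.COLOR_BGR2HSV)
    c=im[h//2-6:h//2+6,w//2-6:w//2+6].reshape(-1,3).mean(0);print(n,"centre",c, "plate",im[h//2-22:h//2-19,w//2-2:w//2+3].reshape(-1,3).mean(0))
    # plate+recess: not bench; bench has low blue
    m=(b>78).astype(np.uint8);m=cv2.morphologyEx(cv2.morphologyEx(m,cv2.MORPH_CLOSE,np.ones((7,7))),cv2.MORPH_OPEN,np.ones((7,7)))
    k=max(cv2.findContours(m,0,2)[0],key=cv2.contourArea);hull=cv2.convexHull(k);M=cv2.moments(hull)
    u=(M["m10"]/M["m00"]+x,M["m01"]/M["m00"]+y);print(u,cv2.contourArea(hull),pl(n,u,6)[:2],cv2.boundingRect(hull))
print(pl("top",(292.5,208),3)[:2],pl("scene",(266.5,221.5),3)[:2])
E
python3 go.py 560 -22 79 180
```

```text
time_s: 51.68
ee_pos: [528.5, 313.0, 79.5]
orientation: [-0.001, -0.001, 1.0, -0.0]
wrist_force: [0.5, -0.6, -3.9]
grip_width: 0.631
finger_force: 74.0
top centre [ 98.40277778 159.10416667 223.03472222] plate [124.13333333 200.33333333 245.06666667]
(292.4280674245394, 208.14040245655298) 2551.0 [560.45236928 -23.4501542 ] (8, 12, 54, 54)
scene centre [126.52083333 166.78472222 209.89583333] plate [138.26666667 181.26666667 217.13333333]
(266.5, 221.5) 5159.0 [563.15615161 -19.96123005] (0, 0, 78, 68)
[561.17341247 -23.63451513] [561.78453447 -20.91951477]
shift [-0.0311 -0.335   0.0005] turn [-0.02 -0.07  0.07]
```

```bash
python3 -m inch '[[0,-0.01,0,0,0,0,0.5],[-0.002,-0.03,0,0,0,0,0.5],[-0.005,-0.06,0,0,0,0,0.5],[-0.008,-0.095,0,0,0,0,0.5],[-0.012,-0.13,0,0,0,0,0.5],[-0.016,-0.165,0,0,0,0,0.5],[-0.02,-0.2,0,0,0,0,0.5],[-0.024,-0.235,0,0,0,0,0.5],[-0.028,-0.27,0,0,0,0,0.5],[-0.0315,-0.3,0,0,0,0,0.5]]'
python3 -m inch '[[-0.001,-0.02,0,0,0,0,0.5],[-0.001,-0.033,0,0,0,0,0.5],[-0.001,-0.0355,0,0,0,0,0.5],[-0.001,-0.0355,0.005,0,0,0,0.5],[-0.001,-0.0355,0.015,0,0,0,0.5],[-0.001,-0.0355,0.027,0,0,0,0.5],[-0.001,-0.0355,0.039,0,0,0,0.5],[-0.001,-0.0355,0.047,0,0,0,0.5],[-0.001,-0.0355,0.05,0,0,0,0.5],[-0.001,-0.0355,0.05,0,0,0,0.5]]'
python3 -m inch '[[0,0,0.001,0,0,0,0.5],[0,0,0.003,0,0,0,0.5],[0,0,0.005,0,0,0,0.5],[0,0,0.007,0,0,0,0.5],[0,0,0.009,0,0,0,0.5],[0,0,0.01,0,0,0,0.5],[0,0,0.011,0,0,0,0.5],[0,0,0.0115,0,0,0,0.5],[0,0,0.0115,0,0,0,0.5],[0,0,0.0115,0,0,0,0.5]]'
python3 go.py 561 -22.5 17.5 180
```

```text
time_s: 52.52
ee_pos: [559.7, 10.3, 79.1]
orientation: [-0.001, -0.0, 1.0, -0.0]
wrist_force: [-0.1, 0.5, -3.0]
grip_width: 0.631
finger_force: 74.4
time_s: 53.35
ee_pos: [560.6, -21.7, 28.5]
orientation: [-0.002, -0.001, 1.0, -0.0]
wrist_force: [-0.9, -0.1, -3.1]
grip_width: 0.623
finger_force: 74.5
time_s: 54.18
ee_pos: [561.4, -22.5, 18.3]
orientation: [-0.001, -0.001, 1.0, -0.0]
wrist_force: [-2.3, -1.0, 2.2]
grip_width: 0.627
finger_force: 74.9
shift [0.0004 0.     0.0008] turn [-0.03 -0.07  0.07]
```

```bash
python3 -m inch '[[0,0,0,0,0,0,0.6],[0,0,0,0,0,0,0.65],[0,0,0,0,0,0,0.7],[0,0,0,0,0,0,0.8],[0,0,0,0,0,0,0.9],[0,0,0,0,0,0,1],[0,0,0,0,0,0,1],[0,0,0,0,0,0,1],[0,0,0,0,0,0,1],[0,0,0,0,0,0,1]]'
python3 -m inch '[[0,0,-0.005,0,0,0,1],[0,0,-0.015,0,0,0,1],[0,0,-0.03,0,0,0,1],[0,0,-0.05,0,0,0,1],[0,0,-0.07,0,0,0,1],[0,0,-0.09,0,0,0,1],[0,0,-0.11,0,0,0,1],[0,0,-0.13,0,0,0,1],[0,0,-0.135,0,0,0,1],[0,0,-0.135,0,0,0,1]]'
python3 - <<'E'
from h import *
for n in("scene","top"):cv2.imwrite(f"pics/n9{n}.png",get_image(n))
E
python3 -m inch '[[0.004,-0.015,0,0,0,0,1],[0.012,-0.045,0,0,0,0,1],[0.022,-0.08,0,0,0,0,1],[0.032,-0.12,0,0,0,0,1],[0.043,-0.16,0,0,0,0,1],[0.053,-0.2,0,0,0,0,1],[0.061,-0.23,0,0,0,0,1],[0.066,-0.248,0,0,0,0,1],[0.0675,-0.2525,0,0,0,0,1],[0.0675,-0.2525,0,0,0,0,1]]'
python3 -m inch '[[0,0,0.005,0,0,0,1],[0,0,0.015,0,0,0,1],[0,0,0.03,0,0,0,1],[0,0,0.048,0,0,0,1],[0,0,0.066,0,0,0,1],[0,0,0.082,0,0,0,1],[0,0,0.096,0,0,0,1],[0,0,0.106,0,0,0,1],[0,0,0.11,0,0,0,1],[0,0,0.11,0,0,0,1]]'
python3 go.py 493.6 -275.1 42 180
```

```text
time_s: 55.02
ee_pos: [561.4, -22.5, 18.1]
orientation: [-0.001, -0.001, 1.0, -0.0]
wrist_force: [-0.1, 0.1, -0.7]
grip_width: 0.998
finger_force: 0.0
time_s: 55.85
ee_pos: [562.6, -22.5, 155.2]
orientation: [0.001, -0.001, 1.0, -0.0]
wrist_force: [0.3, 0.1, 0.9]
grip_width: 1.0
finger_force: 0.0
time_s: 56.78
ee_pos: [493.3, -275.8, 152.1]
orientation: [-0.001, 0.0, 1.0, 0.0]
wrist_force: [-0.5, 0.1, -0.0]
grip_width: 1.003
finger_force: 0.0
time_s: 57.62
ee_pos: [493.8, -274.1, 42.2]
orientation: [-0.001, -0.001, 1.0, 0.0]
wrist_force: [0.9, -0.6, -0.3]
grip_width: 1.002
finger_force: 0.0
shift [ 0.0002 -0.001   0.0002] turn [ 0.03 -0.16  0.13]
```

```bash
python3 - <<'E'
from h import *
for n in("scene","top"):
    im=get_image(n);cv2.imwrite(f"pics/n10{n}.png",im)
    e=proj(n,[561,-22.5,58])[0].round().astype(int);x,y=e-25
    m=(im[y:y+50,x:x+50].min(2)>185).astype(np.uint8);c=max(cv2.findContours(m,0,2)[0],key=cv2.contourArea)
    (u,v),ax,an=cv2.fitEllipse(cv2.convexHull(c));print(n,e,(u+x,v+y),ax,an,pl(n,(u+x,v+y),58)[:2])
    im=cv2.imread(f"pics/{n}0.png");e=proj(n,[529,313,60])[0].round().astype(int);x,y=e-18
    m=(im[y:y+36,x:x+36].min(2)>185).astype(np.uint8);c=max(cv2.findContours(m,0,2)[0],key=cv2.contourArea)
    (u,v),ax,an=cv2.fitEllipse(cv2.convexHull(c));print(" before",(u+x,v+y),ax,an,pl(n,(u+x,v+y),60)[:2])
E
python3 -m inch '[[0,0,0,0,0,0,0.9],[0,0,0,0,0,0,0.8],[0,0,0,0,0,0,0.7],[0,0,0,0,0,0,0.65],[0,0,0,0,0,0,0.6],[0,0,0,0,0,0,0.55],[0,0,0,0,0,0,0.5],[0,0,0,0,0,0,0.45],[0,0,0,0,0,0,0.45],[0,0,0,0,0,0,0.45]]' 70
python3 -m inch '[[0,0,-0.004,0,0,0,0.45],[0,0,-0.01,0,0,0,0.45],[0,0,-0.018,0,0,0,0.45],[0,0,-0.03,0,0,0,0.45],[0,0,-0.042,0,0,0,0.45],[0,0,-0.056,0,0,0,0.45],[0,0,-0.07,0,0,0,0.45],[0,0,-0.082,0,0,0,0.45],[0,0,-0.09,0,0,0,0.45],[0,0,-0.095,0,0,0,0.45]]'
python3 go.py 459.1 315.5 138 180
```

```text
scene [266 209] (np.float64(265.5522937774658), np.float64(210.06630897521973)) (18.931894302368164, 23.103118896484375) 84.57536315917969 [562.31562326 -21.62397564]
 before (np.float64(402.5904426574707), np.float64(267.81087493896484)) (21.226343154907227, 24.254444122314453) 121.83740997314453 [529.89554631 314.09704939]
top [292 205] (np.float64(293.07546615600586), np.float64(204.84439086914062)) (23.990039825439453, 24.279224395751953) 93.58821868896484 [561.35412881 -24.37420793]
 before (np.float64(142.6523895263672), np.float64(215.66692924499512)) (23.934799194335938, 24.568885803222656) 26.305749893188477 [528.7518179  311.83049017]
time_s: 58.55
ee_pos: [494.5, -275.1, 43.9]
orientation: [-0.0, -0.001, 1.0, -0.0]
wrist_force: [-1.4, 2.7, 10.1]
grip_width: 0.588
finger_force: 71.3
time_s: 59.38
ee_pos: [494.7, -275.3, 139.6]
orientation: [-0.0, -0.001, 1.0, -0.001]
wrist_force: [1.0, 0.3, -3.3]
grip_width: 0.589
finger_force: 73.0
shift [0.0349 0.5908 0.001 ] turn [-0.06 -0.01  0.06]
```

```bash
python3 -m inch '[[0,0.01,0,0,0,0,0.45],[0,0.03,0,0,0,0,0.45],[0.002,0.06,0,0,0,0,0.45],[0.004,0.095,0,0,0,0,0.45],[0.007,0.13,0,0,0,0,0.45],[0.01,0.165,0,0,0,0,0.45],[0.013,0.2,0,0,0,0,0.45],[0.016,0.235,0,0,0,0,0.45],[0.019,0.27,0,0,0,0,0.45],[0.022,0.305,0,0,0,0,0.45]]'
python3 -m inch '[[0.003,0.035,0,0,0,0,0.45],[0.006,0.07,0,0,0,0,0.45],[0.009,0.105,0,0,0,0,0.45],[0.0125,0.14,0,0,0,0,0.45],[0.0125,0.175,0,0,0,0,0.45],[0.0125,0.21,0,0,0,0,0.45],[0.0125,0.24,0,0,0,0,0.45],[0.0125,0.265,0,0,0,0,0.45],[0.0125,0.28,0,0,0,0,0.45],[0.0125,0.2855,0,0,0,0,0.45]]'
python3 -m inch '[[0,0,0,0,0,0,0.45],[0,0,0.005,0,0,0,0.45],[0,0,0.014,0,0,0,0.45],[0,0,0.026,0,0,0,0.45],[0,0,0.04,0,0,0,0.45],[0,0,0.054,0,0,0,0.45],[0,0,0.068,0,0,0,0.45],[0,0,0.08,0,0,0,0.45],[0,0,0.088,0,0,0,0.45],[0,0,0.09,0,0,0,0.45]]'
python3 -m inch '[[0,0,0.001,0,0,0,0.45],[0,0,0.002,0,0,0,0.45],[0,0,0.003,0,0,0,0.45],[0,0,0.0035,0,0,0,0.45],[0,0,0.0035,0,0,0,0.45],[0,0,0.0035,0,0,0,0.45],[0,0,0.0035,0,0,0,0.45],[0,0,0.0035,0,0,0,0.45],[0,0,0.0035,0,0,0,0.45],[0,0,0.0035,0,0,0,0.45]]'
python3 go.py 459 315.5 43.3 180
```

```text
time_s: 60.22
ee_pos: [470.8, 32.0, 137.7]
orientation: [-0.001, -0.001, 1.0, -0.0]
wrist_force: [1.1, 0.1, -2.7]
grip_width: 0.588
finger_force: 73.3
time_s: 61.05
ee_pos: [458.1, 317.4, 137.3]
orientation: [-0.001, -0.002, 1.0, -0.0]
wrist_force: [0.6, -0.2, -3.2]
grip_width: 0.59
finger_force: 73.4
time_s: 61.88
ee_pos: [458.2, 313.9, 46.3]
orientation: [-0.002, -0.0, 1.0, -0.001]
wrist_force: [0.3, 0.1, -3.3]
grip_width: 0.588
finger_force: 73.4
time_s: 62.72
ee_pos: [459.3, 315.6, 45.0]
orientation: [-0.0, -0.001, 1.0, -0.0]
wrist_force: [-0.5, -1.7, 6.3]
grip_width: 0.593
finger_force: 73.9
shift [ 0.0003 -0.0001  0.0017] turn [-0.   -0.03  0.07]
```

```bash
python3 -m inch '[[0,0,-0.0005,0,0,0,0.6],[0,0,-0.0005,0,0,0,0.63],[0,0,-0.0005,0,0,0,0.7],[0,0,-0.0005,0,0,0,0.8],[0,0,-0.0005,0,0,0,0.9],[0,0,-0.0005,0,0,0,1],[0,0,-0.0005,0,0,0,1],[0,0,-0.0005,0,0,0,1],[0,0,-0.0005,0,0,0,1],[0,0,-0.0005,0,0,0,1]]'
python3 -m inch '[[0,0,-0.004,0,0,0,1],[0,0,-0.014,0,0,0,1],[0,0,-0.026,0,0,0,1],[0,0,-0.04,0,0,0,1],[0,0,-0.06,0,0,0,1],[0,0,-0.08,0,0,0,1],[0,0,-0.1,0,0,0,1],[0,0,-0.115,0,0,0,1],[0,0,-0.115,0,0,0,1],[0,0,-0.115,0,0,0,1]]'
python3 -m inch '[[0,-0.015,0,0,0,7,1],[0.004,-0.045,0,0,0,14,1],[0.008,-0.08,0,0,0,21,1],[0.012,-0.12,0,0,0,28,1],[0.016,-0.16,0,0,0,35,1],[0.02,-0.2,0,0,0,42,1],[0.024,-0.24,0,0,0,49,1],[0.028,-0.28,0,0,0,56,1],[0.032,-0.32,0,0,0,63,1],[0.035,-0.36,0,0,0,70,1]]'
python3 -m inch '[[-0.037,-0.013,0,0,0,5,1],[-0.073,-0.026,0,0,0,10,1],[-0.109,-0.039,0,0,0,15,1],[-0.145,-0.052,0,0,0,20,1],[-0.18,-0.065,0,0,0,20,1],[-0.215,-0.078,0,0,0,20,1],[-0.25,-0.09,0,0,0,20,1],[-0.275,-0.1,0,0,0,20,1],[-0.289,-0.105,0,0,0,20,1],[-0.289,-0.105,0,0,0,20,1]]'
python3 -m inch '[[0,0,0,0,0,0,1],[0,0,0,0,0,0,1],[0,0,0,0,0,0,1],[0,0,0,0,0,0,1],[0,0,0,0,0,0,1],[0,0,0,0,0,0,1],[0,0,0,0,0,0,1],[0,0,0,0,0,0,1],[0,0,0,0,0,0,1],[0,0,0,0,0,0,1]]'
python3 go.py 424.2 -352 37.2 90; python3 -c 'from plant import *;print(sense()["q"])'
```

```text
time_s: 63.55
ee_pos: [459.0, 315.3, 45.1]
orientation: [-0.001, -0.001, 1.0, -0.0]
wrist_force: [-0.1, -0.3, 0.0]
grip_width: 1.003
finger_force: 0.0
time_s: 64.38
ee_pos: [459.6, 315.8, 161.4]
orientation: [0.0, -0.001, 1.0, 0.0]
wrist_force: [0.4, 0.6, -0.2]
grip_width: 0.999
finger_force: 0.0
time_s: 65.22
ee_pos: [423.3, -46.3, 159.8]
orientation: [-0.001, 0.575, 0.818, -0.001]
wrist_force: [1.5, -0.7, 1.3]
grip_width: 1.002
finger_force: 0.0
time_s: 66.05
ee_pos: [424.3, -354.6, 159.2]
orientation: [-0.001, 0.708, 0.707, -0.001]
wrist_force: [0.3, 0.1, -0.7]
grip_width: 1.001
finger_force: 0.0
time_s: 66.88
ee_pos: [425.1, -352.1, 160.4]
orientation: [-0.0, 0.707, 0.708, -0.001]
wrist_force: [-0.3, -0.4, 0.5]
grip_width: 1.0
finger_force: 0.0
shift [ 1.000e-04 -7.000e-04  1.232e-01] turn [-0.08  0.02  0.07]
[-6.90997442e-01  3.34441343e-01 -3.05962984e-03  1.23408350e+00
 -1.15074584e-03  8.78608607e-01]
```

```bash
python3 -m inch '[[0,0,0.005,0,0,0,1],[0,0,0.015,0,0,0,1],[0,0,0.03,0,0,0,1],[0,0,0.048,0,0,0,1],[0,0,0.066,0,0,0,1],[0,0,0.084,0,0,0,1],[0,0,0.1,0,0,0,1],[0,0,0.113,0,0,0,1],[0,0,0.12,0,0,0,1],[0,0,0.122,0,0,0,1]]'
python3 -m inch '[[0,0,0,0,0,0,1],[0,0,0,0,0,0,0.9],[0,0,0,0,0,0,0.8],[0,0,0,0,0,0,0.7],[0,0,0,0,0,0,0.6],[0,0,0,0,0,0,0.55],[0,0,0,0,0,0,0.5],[0,0,0,0,0,0,0.45],[0,0,0,0,0,0,0.45],[0,0,0,0,0,0,0.45]]' 60
python3 -m inch '[[0,0,-0.004,0,0,0,0.45],[0,0,-0.012,0,0,0,0.45],[0,0,-0.024,0,0,0,0.45],[0,0,-0.039,0,0,0,0.45],[0,0,-0.056,0,0,0,0.45],[0,0,-0.074,0,0,0,0.45],[0,0,-0.09,0,0,0,0.45],[0,0,-0.104,0,0,0,0.45],[0,0,-0.114,0,0,0,0.45],[0,0,-0.12,0,0,0,0.45]]'
python3 go.py 517.3 376 160 90
```

```text
time_s: 67.72
ee_pos: [424.0, -351.4, 36.6]
orientation: [-0.002, 0.707, 0.708, -0.001]
wrist_force: [-0.2, 0.4, 0.4]
grip_width: 0.997
finger_force: 0.0
time_s: 68.55
ee_pos: [425.1, -352.5, 39.2]
orientation: [0.0, 0.707, 0.708, -0.001]
wrist_force: [-3.2, 0.7, 10.3]
grip_width: 0.535
finger_force: 60.0
time_s: 69.38
ee_pos: [425.5, -352.3, 159.9]
orientation: [0.0, 0.707, 0.708, -0.001]
wrist_force: [-0.8, 0.3, -2.5]
grip_width: 0.542
finger_force: 61.7
shift [ 0.7282  0.0927 -0.0011] turn [-0.01  0.08  0.07]
```

```bash
python3 -m inch '[[0.01,0,0,0,0,0,0.45],[0.03,0.002,0,0,0,0,0.45],[0.06,0.006,0,0,0,0,0.45],[0.095,0.011,0,0,0,0,0.45],[0.13,0.016,0,0,0,0,0.45],[0.165,0.021,0,0,0,0,0.45],[0.2,0.026,0,0,0,0,0.45],[0.235,0.031,0,0,0,0,0.45],[0.27,0.036,0,0,0,0,0.45],[0.305,0.041,0,0,0,0,0.45]]'
python3 -m inch '[[0.035,0.006,0,0,0,0,0.45],[0.07,0.012,0,0,0,0,0.45],[0.105,0.018,0,0,0,0,0.45],[0.14,0.024,0,0,0,0,0.45],[0.175,0.03,0,0,0,0,0.45],[0.21,0.036,0,0,0,0,0.45],[0.245,0.042,0,0,0,0,0.45],[0.28,0.047,0,0,0,0,0.45],[0.315,0.051,0,0,0,0,0.45],[0.35,0.0515,0,0,0,0,0.45]]'
python3 -m inch '[[0.03,0,0,0,0,0,0.45],[0.055,0,0,0,0,0,0.45],[0.07,0,0.005,0,0,0,0.45],[0.073,0,0.015,0,0,0,0.45],[0.073,0,0.03,0,0,0,0.45],[0.073,0,0.048,0,0,0,0.45],[0.073,0,0.066,0,0,0,0.45],[0.073,0,0.08,0,0,0,0.45],[0.073,0,0.09,0,0,0,0.45],[0.073,0,0.095,0,0,0,0.45]]'
python3 -m inch '[[0,0,0.003,0,0,0,0.45],[0,0,0.007,0,0,0,0.45],[0,0,0.011,0,0,0,0.45],[0,0,0.015,0,0,0,0.45],[0,0,0.018,0,0,0,0.45],[0,0,0.02,0,0,0,0.45],[0,0,0.021,0,0,0,0.45],[0,0,0.022,0,0,0,0.45],[0,0,0.0225,0,0,0,0.45],[0,0,0.0225,0,0,0,0.45]]'
python3 go.py 517.3 376 38.3 90
```

```text
time_s: 70.22
ee_pos: [464.8, -44.9, 157.5]
orientation: [-0.001, 0.707, 0.708, -0.001]
wrist_force: [0.9, -0.1, -1.8]
grip_width: 0.536
finger_force: 61.8
time_s: 71.05
ee_pos: [516.0, 304.9, 157.0]
orientation: [-0.001, 0.707, 0.708, -0.001]
wrist_force: [0.7, -0.2, -1.5]
grip_width: 0.533
finger_force: 61.8
time_s: 71.88
ee_pos: [515.6, 374.6, 60.9]
orientation: [-0.0, 0.707, 0.707, -0.002]
wrist_force: [0.0, 0.2, -2.7]
grip_width: 0.537
finger_force: 61.8
time_s: 72.72
ee_pos: [516.6, 376.0, 40.5]
orientation: [-0.0, 0.707, 0.708, -0.001]
wrist_force: [0.3, 0.8, -1.8]
grip_width: 0.54
finger_force: 61.8
shift [0.     0.0007 0.0022] turn [-0.07  0.02  0.07]
```

```bash
python3 -m inch '[[0,0.0005,0.0005,0,0,0,0.45],[0,0.0005,0.001,0,0,0,0.45],[0,0.0005,0.0015,0,0,0,0.45],[0,0.0005,0.002,0,0,0,0.45],[0,0.0005,0.002,0,0,0,0.45],[0,0.0005,0.002,0,0,0,0.45],[0,0.0005,0.002,0,0,0,0.45],[0,0.0005,0.002,0,0,0,0.45],[0,0.0005,0.002,0,0,0,0.45],[0,0.0005,0.002,0,0,0,0.45]]'
```

```text
time_s: 73.55
ee_pos: [517.0, 376.5, 40.2]
orientation: [-0.001, 0.707, 0.708, 0.0]
wrist_force: [-8.9, -2.9, 20.7]
grip_width: 0.541
finger_force: 64.2
```

```bash
python3 -m inch '[[0,0,-0.001,0,0,0,0.45],[0,0,-0.0015,0,0,0,0.45],[0,0,-0.0015,0,0,0,0.5],[0,0,-0.0015,0,0,0,0.58],[0,0,-0.0015,0,0,0,0.65],[0,0,-0.0015,0,0,0,0.75],[0,0,-0.0015,0,0,0,0.9],[0,0,-0.0015,0,0,0,1],[0,0,-0.0015,0,0,0,1],[0,0,-0.0015,0,0,0,1]]'
python3 -m inch '[[0,0,-0.004,0,0,0,1],[0,0,-0.014,0,0,0,1],[0,0,-0.026,0,0,0,1],[0,0,-0.04,0,0,0,1],[0,0,-0.06,0,0,0,1],[0,0,-0.08,0,0,0,1],[0,0,-0.1,0,0,0,1],[0,0,-0.115,0,0,0,1],[0,0,-0.12,0,0,0,1],[0,0,-0.12,0,0,0,1]]'
python3 -m inch '[[-0.015,0,0,0,0,0,1],[-0.045,0,0,0,0,0,1],[-0.08,0,0,0,0,0,1],[-0.12,0,0,0,0,0,1],[-0.16,0,0,0,0,0,1],[-0.2,0,0,0,0,0,1],[-0.24,0.005,0,0,0,0,1],[-0.28,0.005,0,0,0,0,1],[-0.32,0.005,0,0,0,0,1],[-0.36,0.005,0,0,0,0,1]]'
python3 -m inch '[[-0.04,0,0,0,0,0,1],[-0.08,0,0,0,0,0,1],[-0.12,0,0,0,0,0,1],[-0.16,0,0,0,0,0,1],[-0.2,0,0,0,0,0,1],[-0.24,0,0,0,0,0,1],[-0.28,0,0,0,0,0,1],[-0.32,0,0,0,0,0,1],[-0.355,0,0,0,0,0,1],[-0.38,0,0,0,0,0,1]]'
python3 -m inch '[[-0.009,0,0,0,0,0,1],[-0.01,0,0,0,0,0,1],[-0.01,0,0,0,0,0,1],[-0.01,0,0,0,0,0,1],[-0.01,0,0.005,0,0,0,1],[-0.01,0,0.015,0,0,0,1],[-0.01,0,0.025,0,0,0,1],[-0.01,0,0.035,0,0,0,1],[-0.01,0,0.04,0,0,0,1],[-0.01,0,0.04,0,0,0,1]]'
python3 go.py 522.2 -374 39 90
```

```text
time_s: 74.38
ee_pos: [517.1, 376.0, 39.9]
orientation: [-0.0, 0.707, 0.708, -0.001]
wrist_force: [-0.9, -0.3, 0.0]
grip_width: 0.999
finger_force: 0.0
time_s: 75.22
ee_pos: [517.9, 376.5, 161.8]
orientation: [-0.0, 0.707, 0.708, 0.001]
wrist_force: [0.2, 0.1, -0.3]
grip_width: 0.998
finger_force: 0.0
time_s: 76.05
ee_pos: [521.7, 14.1, 159.2]
orientation: [-0.001, 0.707, 0.708, -0.001]
wrist_force: [0.9, 0.1, 1.3]
grip_width: 0.998
finger_force: 0.0
time_s: 76.88
ee_pos: [522.0, -366.8, 158.9]
orientation: [-0.001, 0.707, 0.707, -0.001]
wrist_force: [0.5, -0.7, -0.4]
grip_width: 1.001
finger_force: 0.0
time_s: 77.72
ee_pos: [522.3, -373.3, 118.3]
orientation: [-0.002, 0.707, 0.708, -0.001]
wrist_force: [0.1, -0.3, -0.8]
grip_width: 0.998
finger_force: 0.0
shift [-0.0008  0.0002  0.0793] turn [-0.2  -0.07  0.08]
```

```bash
python3 -m inch '[[0,0,0.004,0,0,0,1],[0,0,0.012,0,0,0,1],[0,0,0.022,0,0,0,1],[0,0,0.034,0,0,0,1],[0,0,0.046,0,0,0,1],[0,0,0.057,0,0,0,1],[0,0,0.067,0,0,0,1],[0,0,0.075,0,0,0,1],[0,0,0.0795,0,0,0,1],[0,0,0.0795,0,0,0,1]]'
python3 -m inch '[[0,0,0,0,0,0,1],[0,0,0,0,0,0,0.9],[0,0,0,0,0,0,0.8],[0,0,0,0,0,0,0.7],[0,0,0,0,0,0,0.6],[0,0,0,0,0,0,0.55],[0,0,0,0,0,0,0.5],[0,0,0,0,0,0,0.45],[0,0,0,0,0,0,0.45],[0,0,0,0,0,0,0.45]]' 60
python3 -m inch '[[0,0,-0.004,0,0,0,0.45],[0,0,-0.012,0,0,0,0.45],[0,0,-0.022,0,0,0,0.45],[0,0,-0.034,0,0,0,0.45],[0,0,-0.046,0,0,0,0.45],[0,0,-0.058,0,0,0,0.45],[0,0,-0.07,0,0,0,0.45],[0,0,-0.08,0,0,0,0.45],[0,0,-0.087,0,0,0,0.45],[0,0,-0.09,0,0,0,0.45]]'
python3 go.py 500.2 242.5 129 90
```

```text
time_s: 78.55
ee_pos: [522.5, -373.7, 39.7]
orientation: [-0.001, 0.707, 0.708, -0.001]
wrist_force: [-0.1, 0.2, 0.1]
grip_width: 1.002
finger_force: 0.0
time_s: 79.38
ee_pos: [523.1, -374.2, 41.4]
orientation: [0.0, 0.707, 0.708, -0.001]
wrist_force: [-1.8, 1.3, 7.2]
grip_width: 0.54
finger_force: 60.7
time_s: 80.22
ee_pos: [523.5, -374.3, 132.3]
orientation: [0.0, 0.707, 0.708, -0.001]
wrist_force: [1.2, 0.4, -2.0]
grip_width: 0.543
finger_force: 61.8
shift [ 0.6168 -0.0226  0.0024] turn [-0.    0.08  0.07]
```

```bash
python3 -m inch '[[0.01,0,0,0,0,0,0.45],[0.03,-0.002,0,0,0,0,0.45],[0.06,-0.004,0,0,0,0,0.45],[0.095,-0.006,0,0,0,0,0.45],[0.13,-0.008,0,0,0,0,0.45],[0.165,-0.01,0,0,0,0,0.45],[0.2,-0.012,0,0,0,0,0.45],[0.235,-0.014,0,0,0,0,0.45],[0.27,-0.015,0,0,0,0,0.45],[0.305,-0.016,0,0,0,0,0.45]]'
python3 -m inch '[[0.035,-0.001,0,0,0,0,0.45],[0.07,-0.002,0,0,0,0,0.45],[0.105,-0.003,0,0,0,0,0.45],[0.14,-0.004,0,0,0,0,0.45],[0.175,-0.005,0,0,0,0,0.45],[0.21,-0.006,0,0,0,0,0.45],[0.245,-0.0063,0,0,0,0,0.45],[0.275,-0.0063,0,0,0,0,0.45],[0.3,-0.0063,0,0,0,0,0.45],[0.3115,-0.0063,0,0,0,0,0.45]]'
python3 -m inch '[[0,0,0,0,0,0,0.45],[0,0,0.006,0,0,0,0.45],[0,0,0.016,0,0,0,0.45],[0,0,0.028,0,0,0,0.45],[0,0,0.042,0,0,0,0.45],[0,0,0.056,0,0,0,0.45],[0,0,0.068,0,0,0,0.45],[0,0,0.078,0,0,0,0.45],[0,0,0.085,0,0,0,0.45],[0,0,0.086,0,0,0,0.45]]'
python3 -m inch '[[0,0,0.0005,0,0,0,0.45],[0,0,0.001,0,0,0,0.45],[0,0,0.0015,0,0,0,0.45],[0,0,0.002,0,0,0,0.45],[0,0,0.0025,0,0,0,0.45],[0,0,0.0025,0,0,0,0.45],[0,0,0.0025,0,0,0,0.45],[0,0,0.0025,0,0,0,0.45],[0,0,0.0025,0,0,0,0.45],[0,0,0.0025,0,0,0,0.45]]'
python3 go.py 500.3 242.5 40 90
```

```text
time_s: 81.05
ee_pos: [505.6, -66.9, 130.1]
orientation: [-0.001, 0.707, 0.708, -0.001]
wrist_force: [1.5, 0.7, -2.5]
grip_width: 0.54
finger_force: 61.9
time_s: 81.88
ee_pos: [498.8, 245.5, 129.8]
orientation: [-0.001, 0.706, 0.708, -0.001]
wrist_force: [0.2, -0.2, -2.5]
grip_width: 0.542
finger_force: 62.0
time_s: 82.72
ee_pos: [499.1, 241.4, 42.9]
orientation: [-0.001, 0.707, 0.707, -0.002]
wrist_force: [-0.6, 0.6, -2.1]
grip_width: 0.541
finger_force: 61.9
time_s: 83.55
ee_pos: [500.2, 242.7, 42.4]
orientation: [-0.0, 0.707, 0.708, -0.0]
wrist_force: [-1.3, -1.0, 5.7]
grip_width: 0.539
finger_force: 62.4
shift [-0.0002  0.0001  0.0024] turn [-0.04 -0.    0.07]
```

Contact. I'll release, rise, move clear and compare with the start images.

```bash
python3 -m inch '[[0,0,0,0,0,0,0.5],[0,0,0,0,0,0,0.58],[0,0,0,0,0,0,0.65],[0,0,0,0,0,0,0.75],[0,0,0,0,0,0,0.9],[0,0,0,0,0,0,1],[0,0,0,0,0,0,1],[0,0,0,0,0,0,1],[0,0,0,0,0,0,1],[0,0,0,0,0,0,1]]'
python3 -m inch '[[0,0,-0.004,0,0,0,1],[0,0,-0.014,0,0,0,1],[0,0,-0.026,0,0,0,1],[0,0,-0.04,0,0,0,1],[0,0,-0.06,0,0,0,1],[0,0,-0.08,0,0,0,1],[0,0,-0.1,0,0,0,1],[0,0,-0.12,0,0,0,1],[0,0,-0.13,0,0,0,1],[0,0,-0.13,0,0,0,1]]'
python3 -m inch '[[-0.015,0,0,0,0,0,1],[-0.045,0,0,0,0,0,1],[-0.08,0,0,0,0,0,1],[-0.12,0,0,0,0,0,1],[-0.16,0,0,0,0,0,1],[-0.2,0,0,0,0,0,1],[-0.24,0,0,0,0,0,1],[-0.28,0,0,0,0,0,1],[-0.32,0,0,0,0,0,1],[-0.35,0,0,0,0,0,1]]'
python3 -m inch '[[-0.03,0,0,0,0,0,1],[-0.06,0,0,0,0,0,1],[-0.09,0,0,0,0,0,1],[-0.12,0,0,0,0,0,1],[-0.15,0,0,0,0,0,1],[-0.18,0,0,0,0,0,1],[-0.2,0,0,0,0,0,1],[-0.2,0,0,0,0,0,1],[-0.2,0,0,0,0,0,1],[-0.2,0,0,0,0,0,1]]'
python3 - <<'E'
from h import *
s,t=get_image("scene"),get_image("top")
def cr(a,x,y,w,h,k): return cv2.resize(a[y:y+h,x:x+w],(w*k,h*k),interpolation=cv2.INTER_CUBIC)
f=lambda s,t:np.hstack([cr(s,340,210,130,95,3),cr(t,85,185,130,95,3)])
cv2.imwrite("pics/c11.png",np.vstack([f(cv2.imread("pics/scene0.png"),cv2.imread("pics/top0.png")),f(s,t)]))
# bystander change
for n,i in(("scene",s),("top",t)):
    d=cv2.absdiff(i,cv2.imread(f"pics/{n}0.png")).max(2)
    for k,X in(("wrench",None),):pass
    P={"scene":{"wrench":(345,170,70,32),"gear":(305,320,48,48),"carton":(103,210,62,48)},"top":{"wrench":(172,275,66,68),"gear":(160,110,44,44),"carton":(365,95,66,56)}}[n]
    for k,(x,y,w,h) in P.items(): print(n,k,(d[y:y+h,x:x+w]>40).sum())
E
```

```text
time_s: 84.38
ee_pos: [499.9, 242.4, 42.0]
orientation: [-0.0, 0.707, 0.708, -0.001]
wrist_force: [-1.1, -0.1, -0.2]
grip_width: 1.003
finger_force: 0.0
time_s: 85.22
ee_pos: [501.2, 243.0, 174.7]
orientation: [0.0, 0.707, 0.708, 0.001]
wrist_force: [-0.8, 0.3, 0.2]
grip_width: 0.998
finger_force: 0.0
time_s: 86.05
ee_pos: [499.0, -110.7, 171.0]
orientation: [-0.001, 0.707, 0.707, -0.001]
wrist_force: [-0.1, 0.5, -0.3]
grip_width: 0.999
finger_force: 0.0
time_s: 86.88
ee_pos: [500.0, -307.1, 171.4]
orientation: [-0.001, 0.707, 0.707, -0.001]
wrist_force: [-0.1, 0.3, 0.7]
grip_width: 1.004
finger_force: 0.0
scene wrench 0
scene gear 0
scene carton 0
top wrench 0
top gear 0
top carton 0
```

View pics/c11.png

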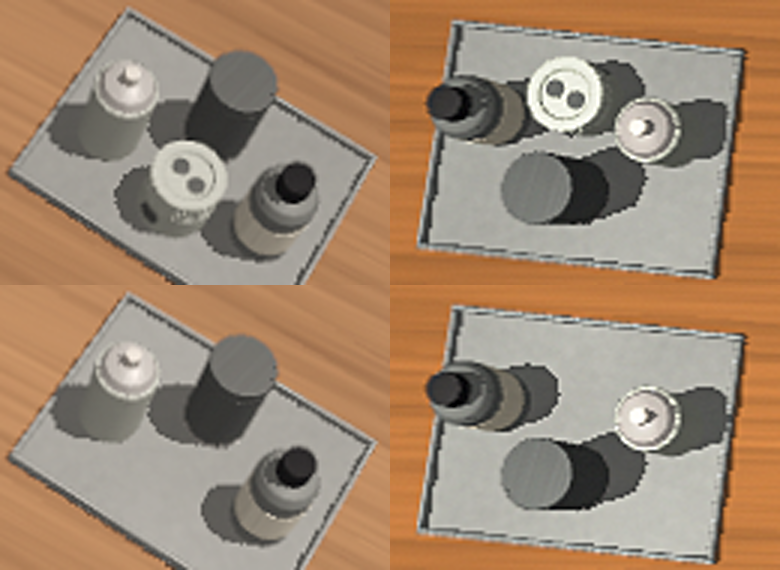

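The lower row matches the upper one: can (130,355), tin (243,368) and bottle cap (296,467) stand within about a pixel of their starting spots, all upright. The bystanders haven't changed. Handing in.

```bash
python3 -c 'from plant import *;print(job_done())'
```

```text
the job is handed in; nothing more can be done
None
```

The job is handed in after about 87 s of robot time: the piston is crown up in the nest recess, the three containers are upright within about a pixel of their starting spots, and the wrench, gear and carton have not moved. The first grip on the spray can closed on its dome and slipped, so I set it down upright and regripped it lower.

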